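# Cradle the torque-angle gauge and zero its disc

## Task

Pick up the torque-angle gauge by its black carrying grip, lower it gently into the metal cradle with its orange dial at the red pointer's end so that it sits fully down, and let go. Then take the orange disc by the black bar on top and turn it, in several bites if need be, until its white zero mark stands right opposite the tip of the red pointer, and let go with the gauge still fully down in the cradle. Leave the gold bolts and the nut driver where they are.

Things in the scene. Friction and masses are not known exactly. Their poses are not given: they have to be found in the camera images.
- gauge_handle (a point): Centre of the gauge's black upright carrying grip, 20 thick (x) x 50 wide (y) x 40 high, standing on the grey base at the end without the dial. The point is half-way up it: 52 above the base's underside, 50 from the base's middle; the gauge's centre of mass lies about 23 from it towards the dial. Axes are the gauge's: x from grip to dial, z up.
- bezel_grip (a point): Centre of the black bar on the orange disc, on the disc's upright turning axis, 90 from the carrying grip. Bar 56 long x 16 thick x 28 high; the point is half-way up, 14 above the disc's face. Disc 90 in diameter, 10 thick, its face 42 above the gauge's underside, marked every 10 degrees in black. Axes turn with the disc: x along the bar, towards the white zero mark.
- zero_mark (a point): Outer end of the white zero mark on the face of the orange disc, 43 from the disc's axis (the mark is 15 long, 6 wide). Axes as for the bar.
- bezel (a joint): Angle of the disc relative to the gauge, rad, anticlockwise positive seen from above; at 0 or any whole turn the zero mark points straight away from the carrying grip. It turns either way with no stop within two turns; dry friction of 0.06 N m holds it where it is left.
- gauge: The torque-angle gauge, one loose instrument of 0.4 to 0.8 kg: grey base 170 long (x) x 90 wide (y) x 32 high, with the black carrying grip at one end and the orange dial at the other (axis 40 from the middle). Origin: middle of the base's underside; x towards the dial end, z up.
- cradle: Fixed metal cradle, an open tray 200 x 112: floor 6 thick, inside 176 x 94 (the base has 2 to 3 play each side), walls 16 high with lips flared outwards to 25 high. Origin: middle of its underside, on the cabinet top; x along its length towards the red pointer, z up. With the gauge home, its axes and middle agree with the cradle's.
- pointer_tip (a point): Tip of the red pointer, a cone 28 long and 18 across on a slim red post (53 high in all) fixed to the cradle's end: 90 from the cradle's middle along its x, 44 above the cabinet top, pointing back (-x) at the rim of the disc, about 5 away from it when the gauge is home. Axes as the cradle's.
- bolt0: Gold-tinted flywheel bolt standing on its head, 63 high, head 29 across. Origin at the centre of its underside. A bystander.
- bolt1: Gold-tinted flywheel bolt standing on its head, 63 high, head 29 across. Origin at the centre of its underside. A bystander.
- bolt2: Gold-tinted flywheel bolt standing on its head, 63 high, head 29 across. Origin at the centre of its underside. A bystander.
- driver_mid (a point): Middle of the nut driver lying on the cabinet top, black handle and steel shaft, 185 long (its x), 28 thick. A bystander.

How it is judged:
By the outcome, as a careful person would: the job done as asked, in the order asked, and still so for the second after the job is handed in, with the robot touching nothing.
It also fails if it takes over 72 s, if anything falls off the work surface, if the arm or the gripper's body presses on something with over 40 N, if the wrist force passes 120 N, or if a joint passes its speed limit or range.

## Robot

A 6-joint arm with a two-finger parallel gripper is mounted at the origin on the work surface. World frame = base frame: x ahead of the robot, y to its left, z up, the work surface at z = 0. Lengths are in mm, angles in degrees, forces in N, time in s.
With the tool pointing down it reaches from about 300 to 850 mm from the base axis. Payload 4.2 kg.
Tool frame: the origin (TCP) lies midway between the tips of the shut fingers; the grasp point (between the pads) lies 19 mm behind it; x points along the fingers, y is the direction in which the jaws open and shut, and the axes are right-handed (so a half turn about x gives the same grasp; the last joint's range is limited). The gripper opens to 91 mm and grips with 3 to 60 N. Pads are 32 mm wide; open, the fingers measure 118 mm over their backs; the gripper's body (76 mm by 178 mm) begins 60 mm behind the grasp point.
Start: joints at [63.083, 18.312, 89.639, -0, 72.044, -1.146], TCP at [250.006, 517.822, 213.976] pointing down, gripper open.
Joint ranges: [-177.97, 177.97], [-48.28, 115.42], [12.27, 149.76], [-77.06, 257.06], [2.81, 150.46], [-146.56, 146.56]. Speed limits (degrees/s): [147.25, 147.25, 180, 180, 180, 180].

## Interface

Orientations are given as [roll, pitch, yaw] about the fixed x, y, z axes, in that order (R = Rz(yaw) Ry(pitch) Rx(roll)).
In Python, from workcell import * gives the robot as it stands.
- The arm moves only by the shell command python3 -m handwheel 'ROWS' [FORCE]. ROWS is a JSON object of lists of equal length, an entry for each row: "gripper": the closure, from 0 (fully open) to 1 (shut); "offset": the shift along the tool's x, y, z in mm, a list of three; "rot": the turn, a rotation vector about the tool's x, y, z in degrees, a list of three. A call has 1 to 5 rows; each row is the pose to reach, as a shift and turn from the pose commanded when the call began, along the tool's axes at that moment; what a row does not reach only later rows make up. A row lasts 1/12 s, in which the tool goes at most 41.7 mm and 7.16 degrees, less where a joint would pass 70% of its speed; a pose out of reach is approached as far as the arm can. A call with a gripper value outside its range is refused whole. The fingers move at their own pace and stop on an object; FORCE is the grip in N (left out, the last holds). Time passes only in rows, so rows that repeat a pose let the fingers close. It gives the time, the measured TCP pose, the force and the opening at its end, in the units of the state.
- state(): the state, without advancing time (a new reading comes with each control period).
- grab_frame(name): name is "scene" or "top" or "wrist"; returns the picture (420x560x3 uint8, red, green, blue); there is no depth.
- camera_params(name): a dict with "fx", "fy", "cx", "cy" (pixels), "position" and "attitude" of the camera in the world; the wrist camera has in their place "hand_eye" (4x4, takes a point from camera to tool coordinates, whose origin is the TCP and whose axes are the tool frame's). Camera axes: x right, y up, looking along -z (the intrinsics and any distortion apply to the point x, -y, -z); pixel columns grow to the right and rows downward; lengths in mm; the calibration is good to about 2 mm. A picture is of the moment at which its call begins: read the wrist's pose just before it. camera_params takes no time and is no camera call.
- job_done(): hands the job in, once; it reports no verdict.
The state is a dict: "time_s": time; "qpos": joint angles; "qvel": joint speeds; "effort": joint torques, N m; "ee_pos": TCP position; "ee_rot": TCP orientation; "force": force on the tool from outside, world axes, zero at the start; "torque": the same for the moment, N m; "gripper_width": finger opening in mm.
Only numpy, scipy, OpenCV 4.12 (cv2) and the standard library are available. Lean on these libraries where they do the work, as an engineer would, in place of code of your own. Each camera call takes 0.05 s, during which the arm holds its last target.

## Working session

There is one attempt and no reset: what is moved stays moved. The work goes in short steps, Python scripts to look and compute and a shell command to move; the robot and the scene stay as the last step left them, time stands still between calls to the robot, and variables do not carry over. Pictures are saved under pics/ and viewed, and the job is handed in when it is done.

```bash
ls; mkdir -p pics; python3 - <<'E'
from workcell import *
import cv2
print(state())
for n in ("scene","top","wrist"):
    print(n,camera_params(n))
    cv2.imwrite(f"pics/{n}0.png",grab_frame(n)[:,:,::-1])
E
```

```text
pics
{'time_s': 0.0, 'qpos': array([ 6.30832126e+01,  1.83514427e+01,  8.97081799e+01,  3.60462997e-04,
        7.20425141e+01, -1.14422502e+00]), 'qvel': array([ 0.01090752,  0.00737697,  0.02580849,  0.03397899,  0.05650332,
       -0.12539548]), 'effort': array([-2.85108035e-03, -4.12466955e+01, -2.31970721e+01,  7.23766373e-02,
        4.60231828e-02, -1.67241042e-04]), 'ee_pos': array([249.75944737, 517.35327485, 213.11024597]), 'ee_rot': array([ -91.33647201,   89.89786278, -117.10914583]), 'force': array([ 0.34484198, -0.47264832,  0.71017696]), 'torque': array([-0.01680565, -0.03336781, -0.04286901]), 'gripper_width': 91.13992959678961}
scene {'fx': 398.82542423976867, 'fy': 398.82542423976867, 'cx': 275.71187668724394, 'cy': 211.6603248177342, 'position': array([1132.47634696,   29.736114  ,  530.26036543]), 'attitude': array([49.99857493,  1.1245523 , 90.64102488])}
top {'fx': 525.4289452893204, 'fy': 525.4289452893204, 'cx': 271.9402229381653, 'cy': 204.4067199819929, 'position': array([542.66679925,   2.76569127, 991.1243453 ]), 'attitude': array([  2.32960389,  -0.18095107, -90.94579036])}
wrist {'fx': 296.7218821916503, 'fy': 296.7218821916503, 'cx': 279.3722344408426, 'cy': 214.82879318710476, 'hand_eye': array([[ 2.10536148e-04,  2.34639458e-01, -9.72082445e-01,
        -1.71848294e+02],
       [ 9.99999824e-01, -5.88638689e-04,  7.44980511e-05,
        -1.18447245e-01],
       [-5.54725153e-04, -9.72082290e-01, -2.34639541e-01,
        -6.46692459e+01],
       [ 0.00000000e+00,  0.00000000e+00,  0.00000000e+00,
         1.00000000e+00]])}
```

View pics/scene0.png

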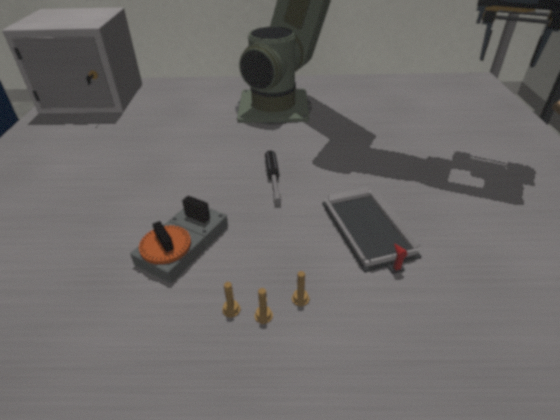

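View pics/top0.png

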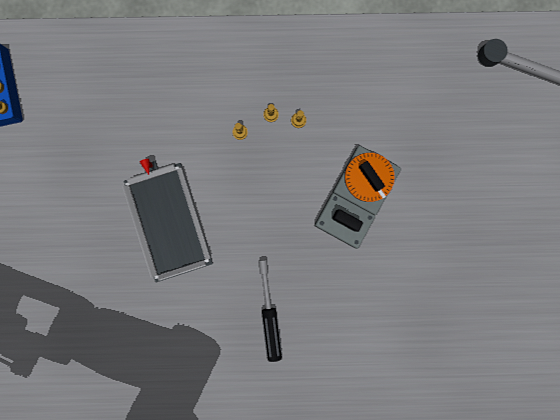

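View pics/wrist0.png

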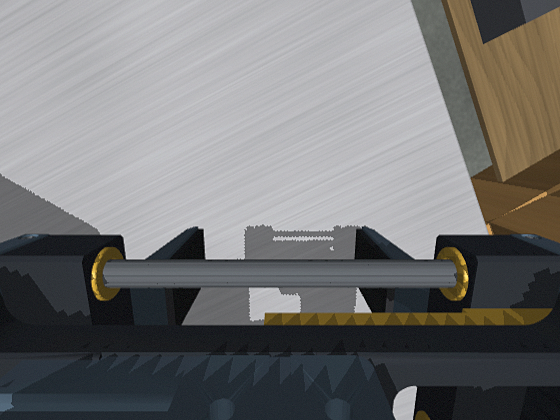

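The top view shows the cradle at left, about (168,222), with the pointer tip near (147,165). The gauge is at right, with the disc near (370,177), the grip near (347,220) and the zero mark near (382,195). The bolts are at (240,130), (271,112) and (299,118), and the driver is at (268,310). The wrist view shows nothing useful yet.

```bash
cat > h.py <<'E'
import numpy as np, cv2
from scipy.spatial.transform import Rotation as R
from workcell import *
def cam(n,st=None):
    p=camera_params(n); K=(p['fx'],p['fy'],p['cx'],p['cy'])
    if 'hand_eye' in p:
        T=np.eye(4);T[:3,:3]=R.from_euler('xyz',st['ee_rot'],degrees=True).as_matrix();T[:3,3]=st['ee_pos']
        M=T@p['hand_eye']; return K,M[:3,:3],M[:3,3]
    return K,R.from_euler('xyz',p['attitude'],degrees=True).as_matrix(),np.array(p['position'])
def ray(c,uv):
    K,A,o=c; d=A@np.array([(uv[0]-K[2])/K[0],-(uv[1]-K[3])/K[1],-1]); return o,d/np.linalg.norm(d)
def plane(c,uv,z):
    o,d=ray(c,uv); return o+d*(z-o[2])/d[2]
def proj(c,P):
    K,A,o=c; q=A.T@(np.asarray(P)-o); return np.array([K[2]+K[0]*q[0]/-q[2],K[3]+K[1]*q[1]/q[2]])
def tri(*cu):
    M=np.zeros((3,3));b=np.zeros(3);rs=[]
    for c,uv in cu:
        o,d=ray(c,uv);P=np.eye(3)-np.outer(d,d);M+=P;b+=P@o;rs.append((o,P))
    x=np.linalg.solve(M,b); return x,[round(float(np.linalg.norm(P@(x-o))),1) for o,P in rs]
def blobs(m,amin=15):
    n,l,s,c=cv2.connectedComponentsWithStats(m.astype(np.uint8))
    return [(s[i,4],c[i].round(1),s[i,:4]) for i in range(1,n) if s[i,4]>=amin],l
E
python3 - <<'E'
import cv2
t=cv2.imread('pics/top0.png');s=cv2.imread('pics/scene0.png')
def up(i,x,y,w,h,k,n): cv2.imwrite(n,cv2.resize(i[y:y+h,x:x+w],None,fx=k,fy=k,interpolation=cv2.INTER_CUBIC))
up(t,300,135,115,120,5,'pics/tg.png');up(t,110,140,115,145,4,'pics/tc.png')
up(s,120,185,120,100,5,'pics/sg.png');up(s,310,175,120,105,5,'pics/sc.png')
E
```

```text
(no output)
```

View pics/tg.png

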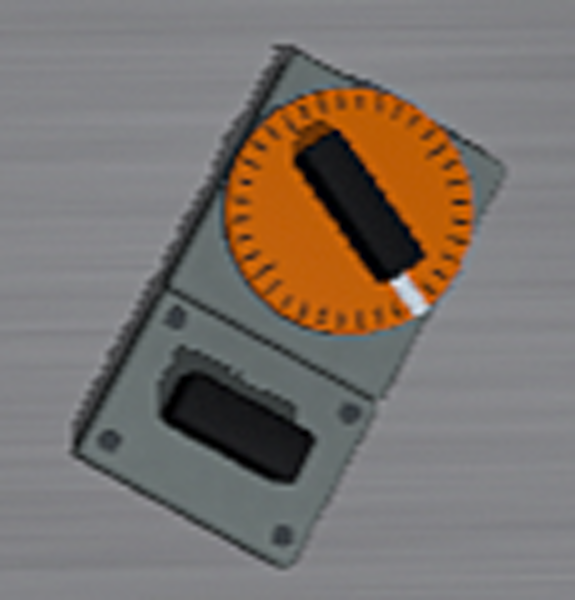

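View pics/tc.png

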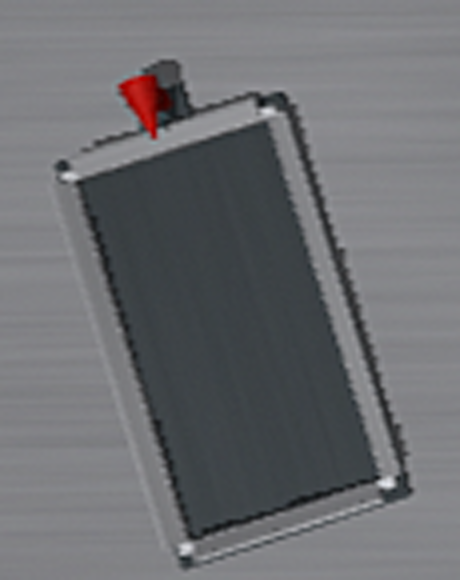

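View pics/sg.png

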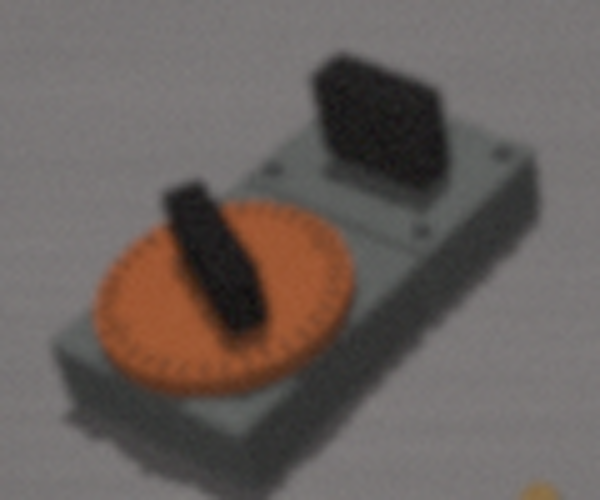

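View pics/sc.png

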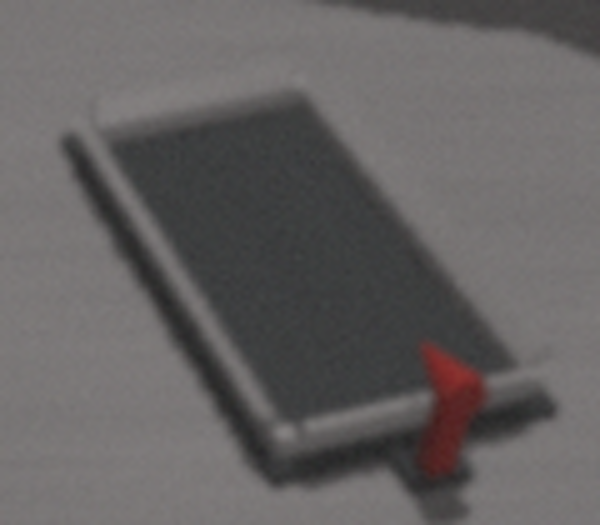

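```bash
python3 - <<'E'
from h import *
T=cam('top');S=cam('scene')
tg=lambda u,v:(300+(u+.5)/5-.5,135+(v+.5)/5-.5)
tc=lambda u,v:(110+(u+.5)/4-.5,140+(v+.5)/4-.5)
sg=lambda u,v:(120+(u+.5)/5-.5,185+(v+.5)/5-.5)
sc=lambda u,v:(310+(u+.5)/5-.5,175+(v+.5)/5-.5)
np.set_printoptions(suppress=True,precision=1)
print('surface corr: base underside etc')
for n,a,b in [('base nearright (top img 288,567)',tg(288,567),sg(535,155)),
 ('base farleft',tg(290,50),sg(240,440)) if 0 else ('base farright',tg(505,170),sg(60,348)),
 ('screw lr',tg(282,535),sg(503,153)),('screw r up',tg(350,412),sg(272,170)),('screw l up',tg(176,317),sg(422,232)),
 ('grip edge R front',tg(312,440),sg(318,80)),('bar far end',tg(322,135),sg(255,300)),
 ('pointer tip',tc(154,138),sc(428,345)),
 ('cr inner floor far-left',tc(80,182),sc(285,425)),('cr floor near-right',tc(380,482),sc(300,92)),('cr floor near-left',tc(188,538),sc(112,138)),
 ]:
    print(n,*tri((T,a),(S,b)))
# orange discs
for n,c in(('top',T),('scene',S)):
    im=cv2.imread(f'pics/{n}0.png'); h=cv2.cvtColor(im,cv2.COLOR_BGR2HSV)
    m=(h[...,0]<15)&(h[...,1]>150)&(h[...,2]>60)
    x0,x1,y0,y1=(300,415,135,255) if n=='top' else (120,240,185,285)
    mm=np.zeros_like(m);mm[y0:y1,x0:x1]=m[y0:y1,x0:x1]
    hull=cv2.convexHull(np.argwhere(mm)[:,::-1].astype(np.int32)); e=cv2.fitEllipse(hull); print(n,e)
    print(plane(c,e[0],42))
    if n=='top': te=e[0]
    else: print(tri((T,te),(S,e[0])))
# gauge base top rect at z32
q=[plane(T,tg(*p),32) for p in [(78,452),(288,567),(505,170),(290,50)]]
print('base rect',q,'centre',np.mean(q,0))
d=(q[2]+q[3]-q[0]-q[1]);print('yaw',np.degrees(np.arctan2(d[1],d[0])),[np.linalg.norm(q[i]-q[i-1]) for i in range(4)])
print('grip blob top',plane(T,tg(238,427),70), 'zero',plane(T,tg(420,310),42))
for p in [(80,182),(268,124),(380,482),(188,538)]: print('cr',plane(T,tc(*p),6))
for p in [(66,172),(273,105),(392,488),(187,553)]: print('crlip',plane(T,tc(*p),25))
E
```

```text
surface corr: base underside etc
base nearright (top img 288,567) [ 496.2 -126.3   -9.4] [35.0, 35.0]
base farright [ 644.3 -239.9   25.1] [0.3, 0.3]
screw lr [ 508.4 -130.     0.8] [27.8, 27.8]
screw r up [ 556.  -180.5   31.1] [1.5, 1.5]
screw l up [ 591.7 -117.5   31.1] [1.3, 1.3]
grip edge R front [ 545.7 -159.4   66.8] [0.8, 0.8]
bar far end [ 653.9 -164.5   57.8] [1.8, 1.8]
pointer tip [639.5 221.3  42.8] [0.9, 0.9]
cr inner floor far-left [622.7 223.5  -4.3] [43.3, 43.3]
cr floor near-right [489.4 161.7  38.8] [39.8, 39.8]
cr floor near-left [457.1 174.5  -1.3] [42.3, 42.3]
top ((369.2393493652344, 176.7670440673828), (48.88836669921875, 49.48906707763672), 105.68169403076172)
[ 628.5 -178.1   42. ]
scene ((164.64366149902344, 244.58872985839844), (35.29612350463867, 50.928043365478516), 72.65254211425781)
[ 637.8 -179.6   42. ]
(array([ 629.6, -181.3,   33.9]), [1.7, 1.7])
base rect [array([542.7, -79.2,  32. ]), array([ 499.6, -154.9,   32. ]), array([ 643.5, -237.9,   32. ]), array([ 689., -160.,   32.])] centre [ 593.7 -158.    32. ]
yaw -29.447282752163446 [np.float64(167.0590786056856), np.float64(87.11267837223048), np.float64(166.05097453841776), np.float64(90.1652691843963)]
grip blob top [ 550.6 -132.2   70. ] zero [ 592.1 -203.2   42. ]
cr [623.3 265.6   6. ]
cr [649.2 177.1   6. ]
cr [480.6 126.4   6. ]
cr [456.1 216.2   6. ]
crlip [626.5 266.9  25. ]
crlip [655.9 171.4  25. ]
crlip [479.  118.6  25. ]
crlip [450.9 212.6  25. ]
```

```bash
cat >> h.py <<'E'
def go(pos,jaw,st=None):
    st=st or state()
    Rc=R.from_euler('xyz',st['ee_rot'],degrees=True)
    y=np.array([np.cos(np.radians(jaw)),np.sin(np.radians(jaw)),0]);x=np.array([0,0,-1.]);z=np.cross(x,y)
    Rt=R.from_matrix(np.c_[x,y,z])
    yy=Rc.as_matrix()[:,1]
    print('t %.2f pos'%st['time_s'],np.round(st['ee_pos'],1),'jaw %.1f'%np.degrees(np.arctan2(yy[1],yy[0])),'q6 %.1f q1 %.1f'%(st['qpos'][5],st['qpos'][0]),'F',np.round(st['force'],1),'w %.1f'%st['gripper_width'])
    print(' offset',np.round(Rc.inv().apply(np.array(pos)-st['ee_pos']),1),'rot',np.round((Rc.inv()*Rt).as_rotvec(degrees=True),2))
E
python3 - <<'E'
from h import *
go([549.5,-133.5,160],-29.4);go([549.5,-133.5,160],150.6)
E
```

```text
t 0.15 pos [249.8 517.4 213.3] jaw 64.2 q6 -1.1 q1 63.1 F [-1.2  0.3 -0. ] w 91.5
 offset [  53.9 -455.9  552.9] rot [9.363e+01 6.000e-02 6.000e-02]
t 0.15 pos [249.8 517.4 213.3] jaw 64.2 q6 -1.1 q1 63.1 F [-1.2  0.3 -0. ] w 91.5
 offset [  53.9 -455.9  552.9] rot [-8.637e+01 -6.000e-02  6.000e-02]
```

```bash
python3 -m handwheel '{"gripper":[0.4,0.4,0.4,0.4,0.4],"offset":[[0,-456,553],[0,-456,553],[0,-456,553],[0,-456,553],[0,-456,553]],"rot":[[93,0,0],[93,0,0],[93,0,0],[93,0,0],[93,0,0]]}' 40; python3 - <<'E'
from h import *
go([549.5,-133.5,160],-29.4)
E
```

```text
time_s: 0.57
ee_pos: [337.3, 326.7, 213.7]
ee_rot: [-49.1, 90.0, -111.0]
force: [0.6, 0.4, 0.9]
gripper_width: 61.0
t 0.57 pos [337.3 326.7 213.7] jaw 28.1 q6 14.6 q1 42.7 F [0.6 0.4 0.9] w 61.0
 offset [ 53.8 -29.7 505.9] rot [5.752e+01 2.000e-02 1.000e-02]
```

```bash
python3 -m handwheel '{"gripper":[0.4,0.4,0.4,0.4,0.4],"offset":[[0,-30,506],[0,-30,506],[0,-30,506],[0,-30,506],[0,-30,506]],"rot":[[57,0,0],[57,0,0],[57,0,0],[57,0,0],[57,0,0]]}' 40; python3 - <<'E'
from h import *
go([549.5,-133.5,214],-29.4)
E
```

```text
time_s: 0.98
ee_pos: [425.5, 137.8, 214.0]
ee_rot: [148.9, 90.0, 51.2]
force: [0.4, 0.5, -0.6]
gripper_width: 54.9
t 0.98 pos [425.5 137.8 214. ] jaw -7.7 q6 24.2 q1 16.5 F [ 0.4  0.5 -0.6] w 54.9
 offset [-1.000e-01  1.594e+02  2.521e+02] rot [ 2.166e+01 -1.000e-02 -0.000e+00]
```

```bash
python3 -m handwheel '{"gripper":[0.4,0.4,0.4,0.4,0.4],"offset":[[0,159,252],[0,159,252],[0,159,252],[0,159,252],[0,159,252]],"rot":[[21.6,0,0],[21.6,0,0],[21.6,0,0],[21.6,0,0],[21.6,0,0]]}' 40; python3 - <<'E'
from h import *
go([549.5,-133.5,214],-29.4)
E
```

```text
time_s: 1.4
ee_pos: [513.1, -51.3, 213.9]
ee_rot: [-134.6, 90.0, 106.3]
force: [0.3, 1.1, -0.1]
gripper_width: 54.6
t 1.40 pos [513.1 -51.3 213.9] jaw -29.0 q6 22.0 q1 -7.0 F [ 0.3  1.1 -0.1] w 54.6
 offset [-0.2 71.7 54.2] rot [ 0.36 -0.01  0.01]
```

```bash
python3 -m handwheel '{"gripper":[0.4,0.4,0.4,0.4],"offset":[[0,64,75],[0,64,75],[0,64,75],[0,64,75]],"rot":[[0,0,0],[0,0,0],[0,0,0],[0,0,0]]}' 40; python3 - <<'E'
from h import *
go([549.5,-133.5,160],-29.4)
st=state();cv2.imwrite('pics/w1.png',grab_frame('wrist')[:,:,::-1])
c=cam('wrist',st)
for z in(32,72):print(proj(c,[549.5,-133.5,z]))
E
```

```text
time_s: 1.73
ee_pos: [532.8, -149.2, 213.2]
ee_rot: [-6.3, 90.0, -125.5]
force: [-0.7, -1.0, -0.0]
gripper_width: 54.9
t 1.73 pos [ 532.8 -149.2  213.2] jaw -29.2 q6 12.5 q1 -16.8 F [-0.7 -1.  -0. ] w 54.9
 offset [ 53.2   6.9 -21.8] rot [0.15 0.04 0.  ]
[284.27961257 180.89600614]
[284.91214431 185.56047478]
```

View pics/w1.png

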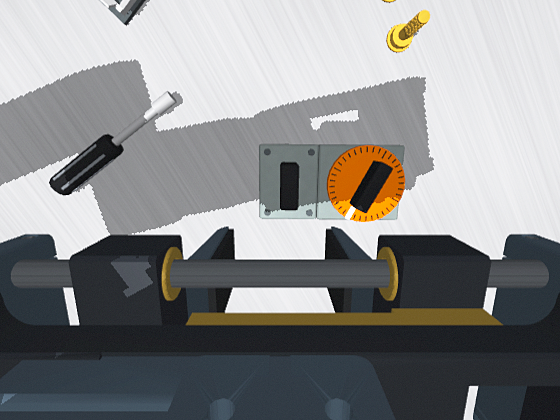

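The wrist view shows the gauge lying square to the jaws. The grip is near (289,186) and the disc centre near (366,182), with the zero mark near (350,212). I'll centre up and re-measure with the arm settled.

```bash
python3 -m handwheel '{"gripper":[0.4,0.4,0.4,0.4],"offset":[[0,9,-22],[0,9,-22],[0,9,-22],[0,9,-22]],"rot":[[0,0,0],[0,0,0],[0,0,0],[0,0,0]]}' 40; python3 - <<'E'
from h import *
go([549.5,-133.5,160],-29.4)
st=state();im=grab_frame('wrist')[:,:,::-1];cv2.imwrite('pics/w2.png',im)
st2=state();print(st2['ee_pos']-st['ee_pos'])
c=cam('wrist',st)
h=cv2.cvtColor(im,cv2.COLOR_BGR2HSV)
m=(h[...,0]<20)&(h[...,1]>150)&(h[...,2]>60);m[235:]=0;m[:100]=0
b,l=blobs(m,300);print(b)
hull=cv2.convexHull(np.argwhere(l>0)[:,::-1].astype(np.int32))
e=cv2.fitEllipse(hull);print(e,plane(c,e[0],42))
dk=(h[...,2]<60);dk[228:]=0
b,l=blobs(dk,200);print(b)
for a,cc,bb in b: print(cc,plane(c,cc,70))
wh=(h[...,1]<40)&(h[...,2]>200)
cv2.imwrite('pics/w2z.png',cv2.resize(im[120:230,240:420],None,fx=4,fy=4,interpolation=cv2.INTER_CUBIC))
E
```

```text
time_s: 2.12
ee_pos: [550.4, -129.5, 213.9]
ee_rot: [-85.5, 89.9, 155.7]
force: [-0.0, 0.7, -1.0]
gripper_width: 54.7
t 2.12 pos [ 550.4 -129.5  213.9] jaw -28.9 q6 14.5 q1 -14.4 F [-0.   0.7 -1. ] w 54.7
 offset [53.9  1.2  3.9] rot [0.53 0.01 0.06]
[-0.05601275 -0.33636418  0.08040217]
[(np.int32(1934), array([358.1, 190.2]), array([321, 168,  77,  59], dtype=int32))]
((359.18896484375, 204.2731475830078), (71.65630340576172, 77.09391784667969), 75.34736633300781) [ 631.52886767 -179.39769818   42.        ]
[(np.int32(1365), array([ 86.1, 183.8]), array([ 49, 155,  73,  59], dtype=int32)), (np.int32(774), array([283.5, 205.6]), array([275, 184,  19,  44], dtype=int32)), (np.int32(898), array([363.9, 207.3]), array([344, 185,  41,  43], dtype=int32))]
[ 86.1 183.8] [381.68343477  -9.87937811  70.        ]
[283.5 205.6] [ 554.9127329  -132.38562783   70.        ]
[363.9 207.3] [ 630.60987565 -176.21915868   70.        ]
```

View pics/w2z.png

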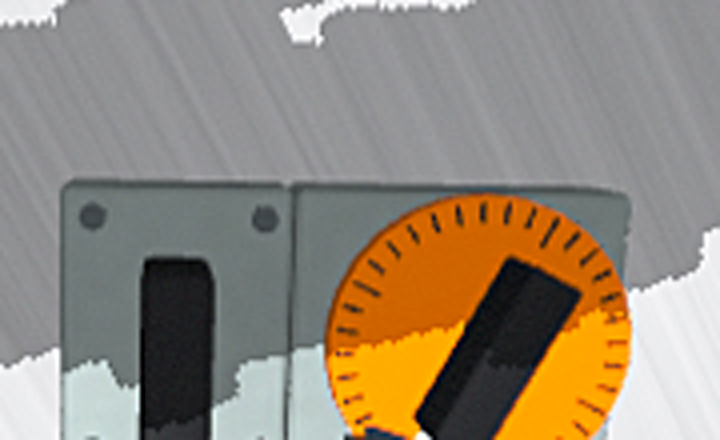

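The wrist view agrees with the top view to within about 3–4 mm, which is within calibration error. I'll aim for the mean, grip at about (552.5,-133), and descend with the jaws part open.

```bash
python3 - <<'E'
from h import *
go([552.3,-133,85],-29.3)
E
```

```text
t 2.17 pos [ 550.3 -129.8  213.9] jaw -28.9 q6 14.5 q1 -14.4 F [-0.1 -0.3  0.5] w 54.8
 offset [128.9   3.4   1.8] rot [0.4  0.01 0.05]
```

```bash
python3 -m handwheel '{"gripper":[0.45,0.45,0.45,0.45,0.45],"offset":[[40,3.4,1.8],[80,3.4,1.8],[110,3.4,1.8],[125,3.4,1.8],[129,3.4,1.8]],"rot":[[0.4,0,0],[0.4,0,0],[0.4,0,0],[0.4,0,0],[0.4,0,0]]}' 40; python3 - <<'E'
from h import *
go([552.3,-133,38],-29.3)
cv2.imwrite('pics/w3.png',grab_frame('wrist')[:,:,::-1]);cv2.imwrite('pics/s3.png',cv2.resize(grab_frame('scene')[150:300,90:290,::-1],None,fx=4,fy=4))
E
```

```text
time_s: 2.58
ee_pos: [550.2, -133.2, 81.8]
ee_rot: [-76.1, 89.6, 164.6]
force: [-0.7, -0.6, 0.1]
gripper_width: 50.1
t 2.58 pos [ 550.2 -133.2   81.8] jaw -29.4 q6 14.6 q1 -14.8 F [-0.7 -0.6  0.1] w 50.1
 offset [43.8  2.  -1.3] rot [-0.07  0.1   0.39]
```

View pics/w3.png

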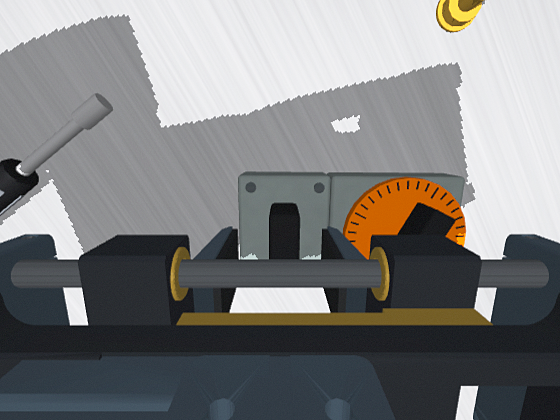

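View pics/s3.png

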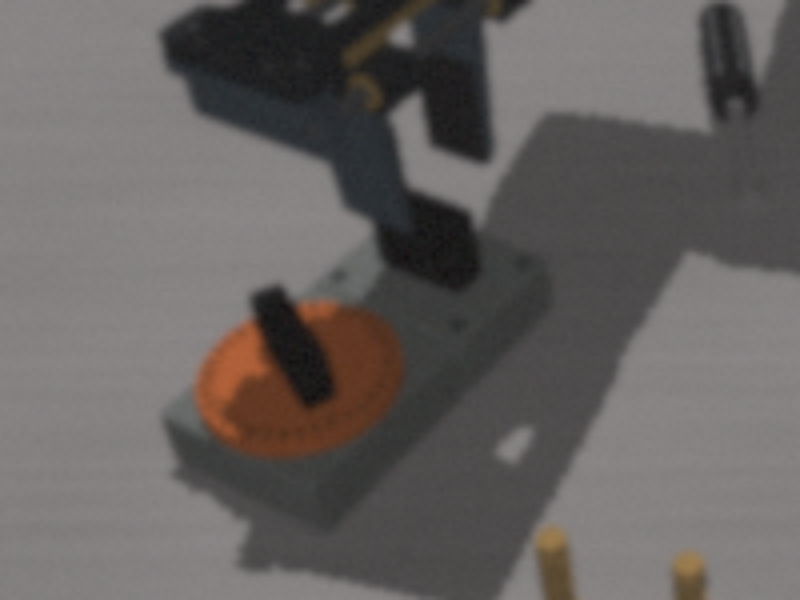

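The grip stands between the jaws, at columns 269–300, with the jaw mid-line near 282. I'll lower and close.

```bash
python3 -m handwheel '{"gripper":[0.45,0.45,0.45,0.45,0.45],"offset":[[15,2,0],[30,2,0],[38,2,0],[42,2,0],[42,2,0]],"rot":[[0,0,0],[0,0,0],[0,0,0],[0,0,0],[0,0,0]]}' 40; python3 - <<'E'
from h import *
go([552.3,-133,38],-29.3)
E
```

```text
time_s: 3.1
ee_pos: [555.0, -135.2, 43.3]
ee_rot: [116.5, 90.0, -2.9]
force: [0.2, -0.8, 0.6]
gripper_width: 50.6
t 3.10 pos [ 555.  -135.2   43.3] jaw -29.4 q6 14.5 q1 -14.8 F [ 0.2 -0.8  0.6] w 50.6
 offset [ 5.3 -3.4 -0.5] rot [-0.09 -0.01 -0.02]
```

```bash
python3 -m handwheel '{"gripper":[0.45,0.45,0.9,0.9,0.9],"offset":[[4,-2,0],[4,-2,0],[4,-2,0],[4,-2,0],[4,-2,0]],"rot":[[0,0,0],[0,0,0],[0,0,0],[0,0,0],[0,0,0]]}' 50;python3 -m handwheel '{"gripper":[0.9,0.9,0.9,0.9,0.9],"offset":[[0,0,0],[0,0,0],[0,0,0],[0,0,0],[0,0,0]],"rot":[[0,0,0],[0,0,0],[0,0,0],[0,0,0],[0,0,0]]}' 50; python3 - <<'E'
from h import *
go([552.3,-133,38],-29.3)
print(state()['torque'])
E
```

```text
time_s: 3.52
ee_pos: [553.4, -134.3, 39.4]
ee_rot: [110.1, 89.9, -9.3]
force: [-0.3, 0.9, 0.3]
gripper_width: 33.4
time_s: 3.93
ee_pos: [553.2, -134.2, 39.1]
ee_rot: [160.1, 90.0, 40.7]
force: [-0.7, -0.6, 1.2]
gripper_width: 20.0
t 3.93 pos [ 553.2 -134.2   39.1] jaw -29.4 q6 14.6 q1 -14.8 F [-0.7 -0.6  1.2] w 20.0
 offset [ 1.1 -1.3 -0.6] rot [-0.09 -0.01 -0.  ]
[-0.01888051  0.20992343 -0.05116037]
```

The grip is held, with the opening at 20.0 mm as expected. I'll lift gently.

```bash
python3 -m handwheel '{"gripper":[0.9,0.9,0.9,0.9,0.9],"offset":[[-3,0,0],[-10,0,0],[-20,0,0],[-30,0,0],[-40,0,0]],"rot":[[0,0,0],[0,0,0],[0,0,0],[0,0,0],[0,0,0]]}' 60;python3 -m handwheel '{"gripper":[0.9,0.9,0.9,0.9,0.9],"offset":[[-15,0,0],[-30,0,0],[-45,0,0],[-56,0,0],[-60,0,0]],"rot":[[0,0,0],[0,0,0],[0,0,0],[0,0,0],[0,0,0]]}' 60; python3 - <<'E'
from h import *
go([552.3,-133,138],-29.3)
print(state()['torque'])
cv2.imwrite('pics/s4.png',cv2.resize(grab_frame('scene')[130:300,70:290,::-1],None,fx=3.5,fy=3.5))
E
```

```text
time_s: 4.35
ee_pos: [553.1, -134.2, 79.9]
ee_rot: [159.0, 90.0, 39.6]
force: [0.0, 0.6, -4.8]
gripper_width: 19.7
time_s: 4.77
ee_pos: [554.3, -134.5, 141.7]
ee_rot: [105.7, 89.7, -13.7]
force: [-0.4, 0.2, -5.5]
gripper_width: 19.9
t 4.77 pos [ 554.3 -134.5  141.7] jaw -29.4 q6 14.6 q1 -14.8 F [-0.4  0.2 -5.5] w 19.9
 offset [ 3.6 -2.5 -0.3] rot [-0.09 -0.07 -0.25]
[-0.05556344  0.13327117  0.0088183 ]
```

View pics/s4.png

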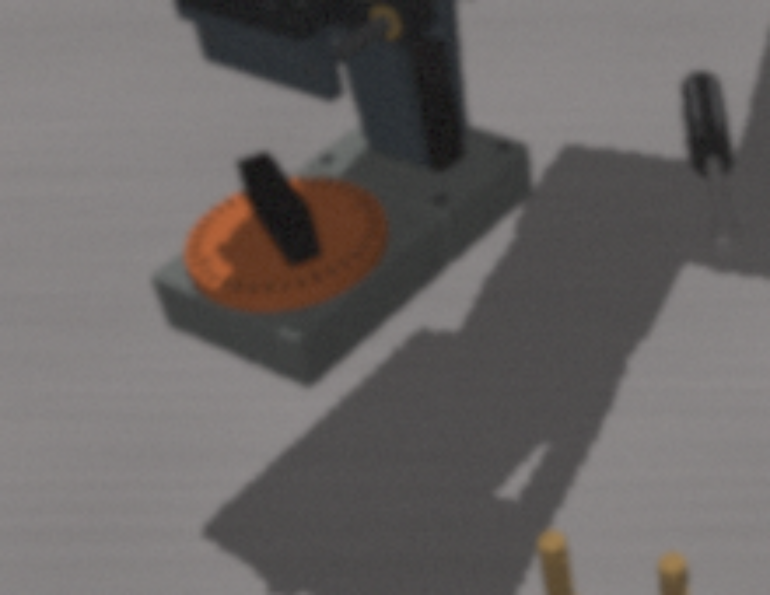

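The gauge is held level and clear. I'll carry it across to above the cradle.

```bash
python3 - <<'E'
from h import *
go([504.4,182,145],16.6)
E
```

```text
t 4.82 pos [ 554.2 -134.5  141.3] jaw -29.4 q6 14.6 q1 -14.8 F [-0.5  0.8 -5.9] w 19.8
 offset [  -4.2 -198.6 -251.3] rot [-4.599e+01  3.000e-02 -2.400e-01]
```

```bash
python3 -m handwheel '{"gripper":[0.9,0.9,0.9,0.9,0.9],"offset":[[0,-6,-8],[-1,-16,-20],[-2,-30,-38],[-3,-46,-58],[-3,-62,-78]],"rot":[[-2,0,0],[-4,0,0],[-7,0,0],[-11,0,0],[-15,0,0]]}' 60; python3 - <<'E'
from h import *
go([504.4,182,145],16.6)
E
```

```text
time_s: 5.23
ee_pos: [536.1, -34.3, 140.8]
ee_rot: [-94.2, 89.8, 161.6]
force: [0.2, -0.1, -4.3]
gripper_width: 19.8
t 5.23 pos [536.1 -34.3 140.8] jaw -14.2 q6 9.2 q1 -4.9 F [ 0.2 -0.1 -4.3] w 19.8
 offset [  -3.9  -83.6 -201.9] rot [-30.76  -0.05   0.14]
```

```bash
python3 -m handwheel '{"gripper":[0.9,0.9,0.9,0.9,0.9],"offset":[[-1,-9,-22],[-2,-19,-45],[-3,-29,-70],[-4,-39,-94],[-4,-48,-116]],"rot":[[-4,0,0],[-8,0,0],[-12,0,0],[-16,0,0],[-20,0,0]]}' 60; python3 - <<'E'
from h import *
go([504.4,182,145],16.6)
E
```

```text
time_s: 5.65
ee_pos: [518.1, 90.5, 145.0]
ee_rot: [-103.5, 89.9, 172.4]
force: [0.4, -0.1, -5.6]
gripper_width: 19.5
t 5.65 pos [518.1  90.5 145. ] jaw 5.9 q6 2.7 q1 8.6 F [ 0.4 -0.1 -5.6] w 19.5
 offset [  0.   -4.2 -92.4] rot [-10.68  -0.05   0.14]
```

```bash
python3 -m handwheel '{"gripper":[0.9,0.9,0.9,0.9,0.9],"offset":[[0,-1,-24],[0,-2,-48],[0,-3,-70],[0,-4,-85],[0,-4,-90]],"rot":[[-3,0,0],[-6,0,0],[-8.5,0,0],[-10,0,0],[-10.7,0,0]]}' 60;python3 -m handwheel '{"gripper":[0.9,0.9],"offset":[[0,0,0],[0,0,0]],"rot":[[0,0,0],[0,0,0]]}' 60; python3 - <<'E'
from h import *
go([504.4,182,145],16.6)
for n in ('top','scene','wrist'): cv2.imwrite(f'pics/{n}5.png',grab_frame(n)[:,:,::-1])
t=cv2.imread('pics/top5.png');cv2.imwrite('pics/t5z.png',cv2.resize(t[110:300,90:290],None,fx=3,fy=3,interpolation=cv2.INTER_CUBIC))
t=cv2.imread('pics/scene5.png');cv2.imwrite('pics/s5z.png',cv2.resize(t[120:300,280:460],None,fx=3,fy=3,interpolation=cv2.INTER_CUBIC))
E
```

```text
time_s: 6.07
ee_pos: [505.1, 180.2, 144.8]
ee_rot: [-116.8, 89.8, 169.8]
force: [-0.3, -0.2, -6.0]
gripper_width: 19.2
time_s: 6.23
ee_pos: [506.2, 177.4, 145.2]
ee_rot: [-70.6, 89.9, -144.3]
force: [-0.5, -0.0, -5.2]
gripper_width: 20.1
t 6.23 pos [506.2 177.4 145.2] jaw 16.4 q6 1.8 q1 18.1 F [-0.5 -0.  -5.2] w 20.1
 offset [ 0.2 -0.5 -5. ] rot [-0.24  0.04  0.1 ]
```

View pics/t5z.png

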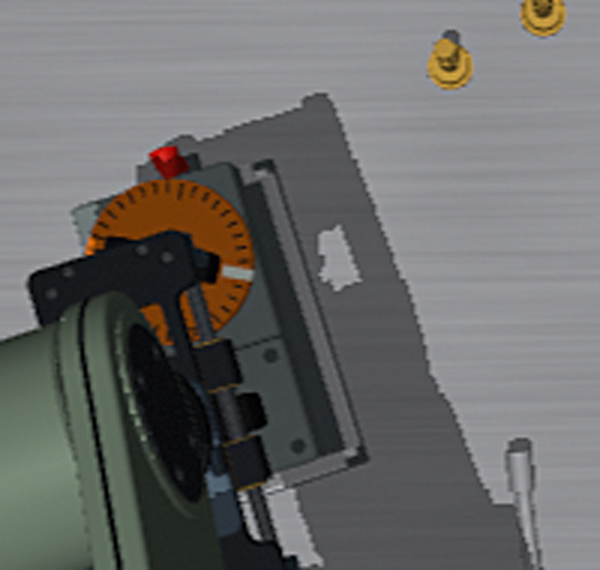

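View pics/s5z.png

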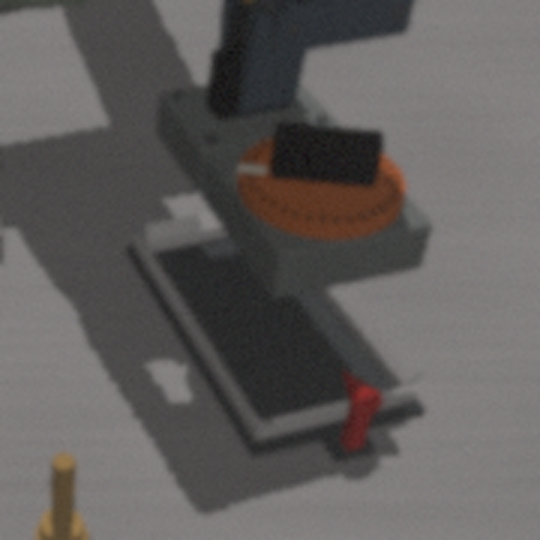

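View pics/wrist5.png

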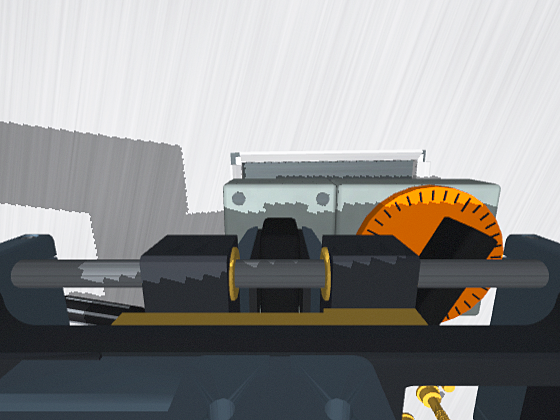

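The top view shows the disc centred near crop (172,262) and the base's right edge running from (240,163) to (315,458). The scene view shows the gauge held level over the cradle. In the wrist view the cradle's far wall lies at rows 150–175. Next I'll compute where the held gauge is relative to TCP and cradle in each camera.

```bash
cat > m5.py <<'E'
from h import *
from scipy.optimize import least_squares
np.set_printoptions(suppress=True,precision=1)
def disc(c,im,z,roi):
    h=cv2.cvtColor(im,cv2.COLOR_BGR2HSV)
    m=((h[...,0]<22)&(h[...,1]>150)&(h[...,2]>50)).astype(np.uint8)
    k=np.zeros_like(m);x0,x1,y0,y1=roi;k[y0:y1,x0:x1]=m[y0:y1,x0:x1]
    hull=cv2.convexHull(np.argwhere(k>0)[:,::-1].astype(np.int32))[:,0]
    # outer contour pixels lying on hull, densified
    cs,_=cv2.findContours(k,cv2.RETR_EXTERNAL,cv2.CHAIN_APPROX_NONE)
    pts=[p for cc in cs for p in cc[:,0] if abs(cv2.pointPolygonTest(hull,(float(p[0]),float(p[1])),True))<1.2]
    W=np.array([plane(c,p,z)[:2] for p in pts])
    f=lambda q:np.hypot(W[:,0]-q[0],W[:,1]-q[1])-q[2]
    r=least_squares(f,[*W.mean(0),45],loss='soft_l1',f_scale=1); return r.x,len(W)
E
python3 - <<'E'
from m5 import *
g=np.array([np.cos(np.radians(16.4)),np.sin(np.radians(16.4))]);n=np.array([-g[1],g[0]])
tcp=np.array([505.8,177.8]) 
T=cam('top');S=cam('scene')
t=cv2.imread('pics/top5.png');s=cv2.imread('pics/scene5.png')
z=106+42
d,N=disc(T,t,z,(90,185,160,230));print('top disc',d,N,'along/lat from tcp',(d[:2]-tcp)@g,(d[:2]-tcp)@n)
d,N=disc(S,s,z,(340,430,150,210));print('scene disc',d,N,(d[:2]-tcp)@g,(d[:2]-tcp)@n)
cr=lambda u,v:(90+(u+.5)/3-.5,110+(v+.5)/3-.5)
a,b=plane(T,cr(240,163),z-10),plane(T,cr(316,458),z-10);e=a-b
print('edge yaw',np.degrees(np.arctan2(e[1],e[0])),'lat',(a[:2]-tcp)@n,(b[:2]-tcp)@n,'along',(a[:2]-tcp)@g)
# pickup reference: top measured gauge vs TCP at grasp
E
```

```text
top disc [593.4 201.1  44.4] 94 along/lat from tcp 90.63020344631894 -2.3853529576280024
scene disc [603.  196.   41.9] 75 98.37345433828547 -9.950966005080579
edge yaw 13.863513541703 lat -51.83728691845654 -44.53038125116844 along 130.8123312587888
```

```bash
python3 -m handwheel '{"gripper":[0.9,0.9,0.9,0.9,0.9],"offset":[[10,-0.5,-2],[22,-0.5,-4],[34,-0.5,-6],[40,-0.5,-6],[40,-0.5,-6]],"rot":[[0,0,0],[0,0,0],[0,0,0],[0,0,0],[0,0,0]]}' 60;python3 -m handwheel '{"gripper":[0.9,0.9],"offset":[[0,0,0],[0,0,0]],"rot":[[0,0,0],[0,0,0]]}' 60; python3 - <<'E'
from m5 import *
go([504.4,182,105],16.6)
for n in ('top','scene','wrist'): cv2.imwrite(f'pics/{n}6.png',grab_frame(n)[:,:,::-1])
go([504.4,182,105],16.6)
T=cam('top');S=cam('scene')
t=cv2.imread('pics/top6.png');cv2.imwrite('pics/t6z.png',cv2.resize(t[150:290,105:225],None,fx=4,fy=4,interpolation=cv2.INTER_CUBIC))
s=cv2.imread('pics/scene6.png');cv2.imwrite('pics/s6z.png',cv2.resize(s[150:290,300:440],None,fx=4,fy=4,interpolation=cv2.INTER_CUBIC))
print(disc(T,t,66+42,(90,190,160,230)),'target',552.3+40*np.cos(.29),196.3+40*np.sin(.29))
E
```

```text
time_s: 6.8
ee_pos: [503.4, 182.4, 104.0]
ee_rot: [-86.7, 89.8, -160.5]
force: [-0.6, -0.5, -5.2]
gripper_width: 20.0
time_s: 6.97
ee_pos: [505.4, 183.2, 106.4]
ee_rot: [94.3, 89.9, 20.6]
force: [-0.1, 0.3, -6.0]
gripper_width: 19.8
t 6.97 pos [505.4 183.2 106.4] jaw 16.3 q6 2.4 q1 18.7 F [-0.1  0.3 -6. ] w 19.8
 offset [ 1.4 -1.3  0.9] rot [-0.3 -0.  -0.1]
t 7.12 pos [505.3 183.4 106.6] jaw 16.3 q6 2.4 q1 18.7 F [-0.4 -0.2 -5.7] w 19.7
 offset [ 1.6 -1.2  1.1] rot [-0.3 -0.  -0.1]
(array([593.2, 207.3,  44.3]), 86) target 590.6297550205079 207.73808900419343
```

View pics/t6z.png

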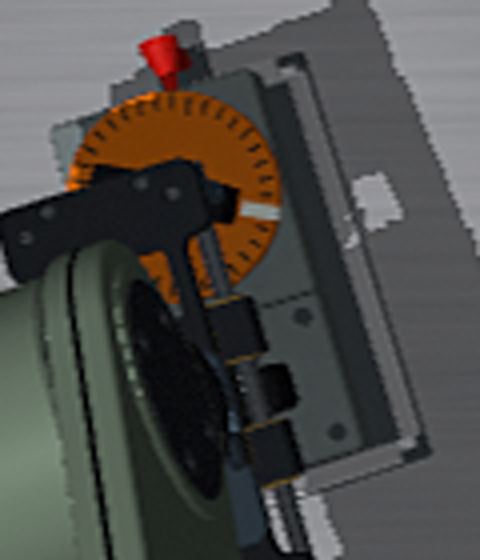

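View pics/s6z.png

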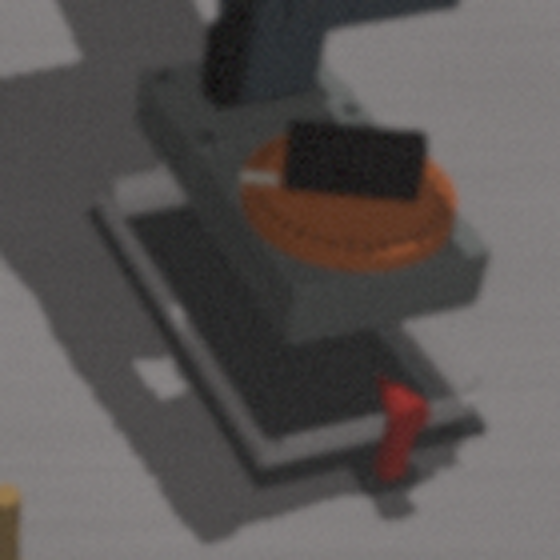

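View pics/wrist6.png

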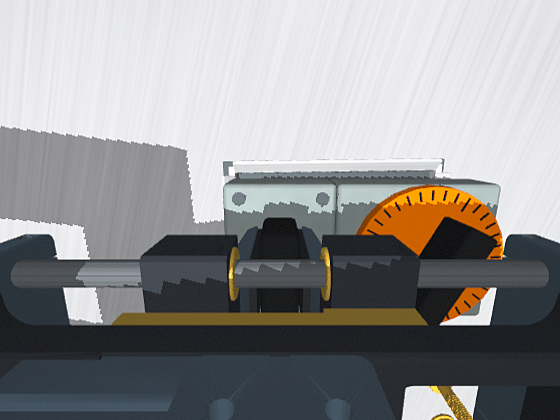

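```bash
python3 -m handwheel '{"gripper":[0.9,0.9,0.9,0.9,0.9],"offset":[[8,-1.8,-0.5],[18,-1.8,-0.5],[28,-1.8,-0.5],[33,-1.8,-0.5],[33,-1.8,-0.5]],"rot":[[-0.3,0,0],[-0.3,0,0],[-0.3,0,0],[-0.3,0,0],[-0.3,0,0]]}' 60;python3 -m handwheel '{"gripper":[0.9,0.9],"offset":[[0,0,0],[0,0,0]],"rot":[[0,0,0],[0,0,0]]}' 60; python3 - <<'E'
from m5 import *
go([504.4,182,73],16.6)
for n in ('top','scene','wrist'): cv2.imwrite(f'pics/{n}7.png',grab_frame(n)[:,:,::-1])
go([504.4,182,73],16.6)
T=cam('top');S=cam('scene')
t=cv2.imread('pics/top7.png');cv2.imwrite('pics/t7z.png',cv2.resize(t[150:290,105:225],None,fx=4,fy=4,interpolation=cv2.INTER_CUBIC))
s=cv2.imread('pics/scene7.png');cv2.imwrite('pics/s7z.png',cv2.resize(s[150:290,300:440],None,fx=4,fy=4,interpolation=cv2.INTER_CUBIC))
print(disc(T,t,34+42,(90,190,160,230)),'target',552.3+40*np.cos(.29),196.3+40*np.sin(.29))
E
```

```text
time_s: 7.53
ee_pos: [501.4, 182.8, 70.9]
ee_rot: [-88.4, 89.8, -161.8]
force: [-0.4, -0.2, -5.2]
gripper_width: 19.5
time_s: 7.7
ee_pos: [503.2, 183.4, 73.0]
ee_rot: [97.2, 90.0, 23.8]
force: [-0.0, 0.8, -5.6]
gripper_width: 19.6
t 7.70 pos [503.2 183.4  73. ] jaw 16.6 q6 2.2 q1 18.8 F [-0.   0.8 -5.6] w 19.6
 offset [0.  0.7 1.7] rot [ 0. -0. -0.]
t 7.85 pos [503.3 183.4  73.4] jaw 16.6 q6 2.2 q1 18.8 F [ 0.  -0.3 -5.9] w 19.7
 offset [0.4 0.6 1.7] rot [ 0.  -0.  -0.1]
(array([590.9, 207.9,  44.4]), 83) target 590.6297550205079 207.73808900419343
```

View pics/t7z.png

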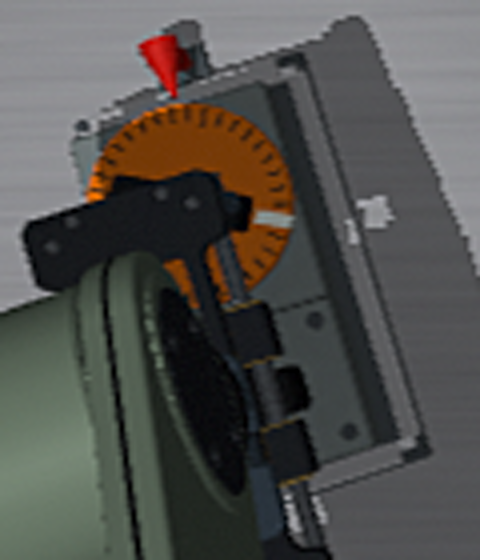

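View pics/s7z.png

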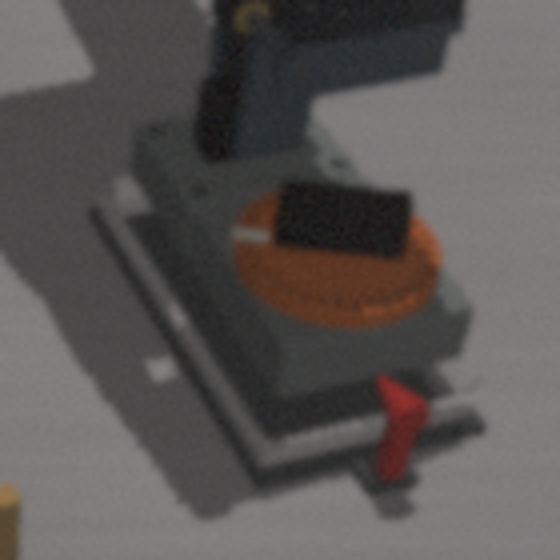

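View pics/wrist7.png

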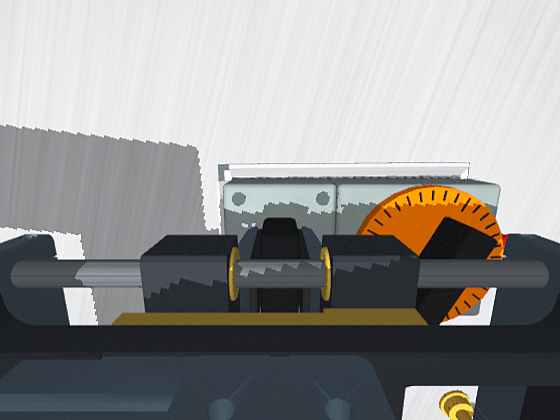

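The top view puts the disc centre within 0.3 mm of the target and the edges parallel. I'll lower gently, watching the force.

```bash
python3 -m handwheel '{"gripper":[0.9,0.9,0.9,0.9,0.9],"offset":[[4,0,0],[8,0,0],[12,0,0],[14,0,0],[14,0,0]],"rot":[[0,0,0],[0,0,0],[0,0,0],[0,0,0],[0,0,0]]}' 60; python3 -m handwheel '{"gripper":[0.9,0.9,0.9,0.9,0.9],"offset":[[2,0,0],[4,0,0],[6,0,0],[7,0,0],[7,0,0]],"rot":[[0,0,0],[0,0,0],[0,0,0],[0,0,0],[0,0,0]]}' 60;
```

```text
time_s: 8.27
ee_pos: [502.3, 183.1, 58.1]
ee_rot: [-89.8, 89.9, -163.2]
force: [-0.1, -0.4, -6.0]
gripper_width: 19.8
time_s: 8.68
ee_pos: [503.8, 182.7, 54.6]
ee_rot: [59.5, 89.9, -13.8]
force: [-1.9, -5.6, 12.3]
gripper_width: 19.6
```

Contact came early, with the underside at about 15 mm and a push towards -y, so I'll stop and look.

```bash
python3 - <<'E'
from m5 import *
go([504.4,182,45],16.6);print(state()['torque'])
for n in ('top','scene'): cv2.imwrite(f'pics/{n}8.png',grab_frame(n)[:,:,::-1])
go([504.4,182,45],16.6)
T=cam('top');t=cv2.imread('pics/top8.png');cv2.imwrite('pics/t8z.png',cv2.resize(t[150:290,105:225],None,fx=4,fy=4,interpolation=cv2.INTER_CUBIC))
s=cv2.imread('pics/scene8.png');cv2.imwrite('pics/s8z.png',cv2.resize(s[150:290,300:440],None,fx=4,fy=4,interpolation=cv2.INTER_CUBIC))
print(disc(T,t,16+42,(90,190,160,230)))
E
```

```text
t 8.68 pos [503.8 182.7  54.6] jaw 16.7 q6 2.1 q1 18.7 F [-1.9 -5.6 12.3] w 19.6
 offset [9.6 0.4 0.8] rot [ 0.1  0.1 -0.1]
[-0.6  1.1  0.2]
t 8.78 pos [503.8 182.6  54.6] jaw 16.7 q6 2.1 q1 18.7 F [-2.7 -5.6 12.8] w 19.7
 offset [9.6 0.4 0.8] rot [ 0.1  0.1 -0.1]
(array([591.7, 207.5,  44.8]), 77)
```

View pics/t8z.png

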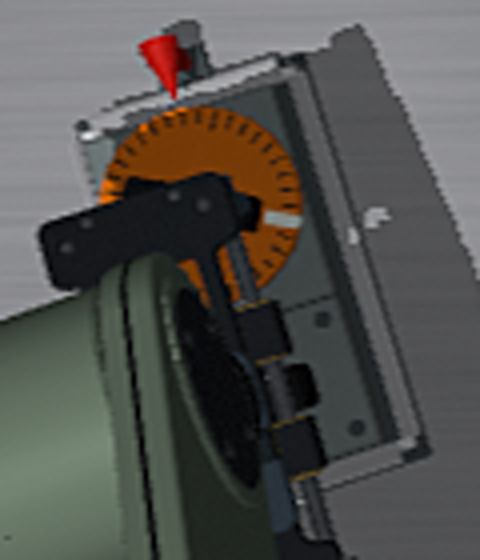

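View pics/s8z.png

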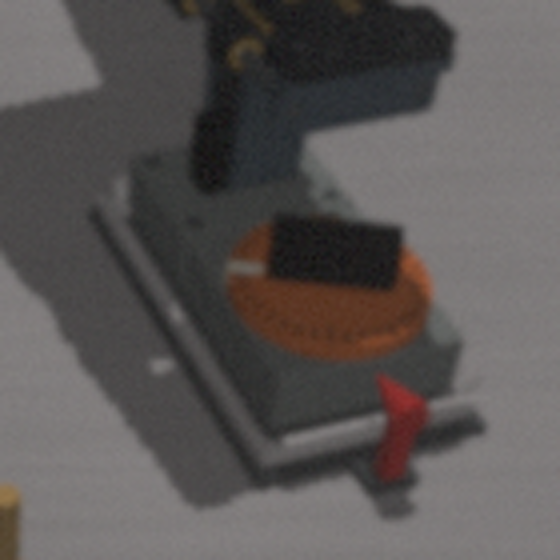

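```bash
python3 -m handwheel '{"gripper":[0.9,0.9,0.9,0.9],"offset":[[-3,0,0],[-4,0,2.2],[-4,0,2.2],[-4,0,2.2]],"rot":[[0,0,0],[0,0,0],[0,0,0],[0,0,0]]}' 60; python3 -m handwheel '{"gripper":[0.9,0.9,0.9,0.9],"offset":[[2,0,0],[4,0,0],[5,0,0],[5,0,0]],"rot":[[0,0,0],[0,0,0],[0,0,0],[0,0,0]]}' 60;python3 - <<'E'
from m5 import *
go([504.4,182,45],16.6);print(state()['torque'])
E
```

```text
time_s: 9.12
ee_pos: [503.3, 181.2, 55.5]
ee_rot: [-117.8, 90.0, 168.8]
force: [-0.7, 0.1, -5.4]
gripper_width: 19.5
time_s: 9.45
ee_pos: [503.1, 181.1, 50.3]
ee_rot: [-92.8, 89.9, -166.2]
force: [0.5, -0.3, -6.0]
gripper_width: 19.9
t 9.45 pos [503.1 181.1  50.3] jaw 16.6 q6 1.9 q1 18.6 F [ 0.5 -0.3 -6. ] w 19.9
 offset [ 5.3  1.5 -0.5] rot [ 0.  -0.   0.1]
[-0.1  0.1  0. ]
```

It now slides freely inside the walls. I'll continue down to the floor.

```bash
python3 -m handwheel '{"gripper":[0.9,0.9,0.9,0.9],"offset":[[1.5,0,0],[3,0,0],[4,0,0],[4,0,0]],"rot":[[0,0,0],[0,0,0],[0,0,0],[0,0,0]]}' 60; python3 -m handwheel '{"gripper":[0.9,0.9,0.9,0.9],"offset":[[0.5,0,0],[1,0,0],[1.5,0,0],[1.5,0,0]],"rot":[[0,0,0],[0,0,0],[0,0,0],[0,0,0]]}' 60;python3 - <<'E'
from m5 import *
go([504.4,182,45],16.6);print(state()['torque'])
E
```

```text
time_s: 9.78
ee_pos: [503.3, 181.1, 46.7]
ee_rot: [-98.7, 90.0, -172.1]
force: [0.4, -0.6, -5.5]
gripper_width: 19.8
time_s: 10.12
ee_pos: [503.5, 181.2, 45.4]
ee_rot: [-134.0, 90.0, 152.6]
force: [-0.7, 0.3, -5.4]
gripper_width: 19.7
t 10.12 pos [503.5 181.2  45.4] jaw 16.6 q6 1.9 q1 18.6 F [-0.7  0.3 -5.4] w 19.7
 offset [ 0.4  1.1 -0.5] rot [ 0. -0.  0.]
[-0.1  0.2 -0. ]
```

```bash
python3 -m handwheel '{"gripper":[0.9,0.9,0.9,0.9],"offset":[[0.5,0,0],[1,0,0],[1,0,0],[1,0,0]],"rot":[[0,0,0],[0,0,0],[0,0,0],[0,0,0]]}' 60
```

```text
time_s: 10.45
ee_pos: [503.7, 181.2, 45.1]
ee_rot: [100.2, 90.0, 26.8]
force: [-1.3, -1.4, 3.1]
gripper_width: 19.5
```

It touched the floor at 45.1, where 39.1 + 6 was expected. I'll release and rise.

```bash
python3 -m handwheel '{"gripper":[0.7,0.5,0.5,0.5,0.5],"offset":[[0,0,0],[0,0,0],[0,0,0],[0,0,0],[0,0,0]],"rot":[[0,0,0],[0,0,0],[0,0,0],[0,0,0],[0,0,0]]}' 40;python3 -m handwheel '{"gripper":[0.5,0.5,0.5,0.5,0.5],"offset":[[-15,0,0],[-40,0,0],[-70,0,0],[-90,0,0],[-95,0,0]],"rot":[[0,0,0],[0,0,0],[0,0,0],[0,0,0],[0,0,0]]}' 40; python3 - <<'E'
from m5 import *
go([591,207,140],-9.4)
for n in ('top','scene','wrist'): cv2.imwrite(f'pics/{n}9.png',grab_frame(n)[:,:,::-1])
s=cv2.imread('pics/scene9.png');cv2.imwrite('pics/s9z.png',cv2.resize(s[150:290,300:440],None,fx=4,fy=4,interpolation=cv2.INTER_CUBIC))
E
```

```text
time_s: 10.87
ee_pos: [503.8, 181.3, 44.6]
ee_rot: [96.9, 90.0, 23.5]
force: [-0.2, -0.1, 0.1]
gripper_width: 45.0
time_s: 11.28
ee_pos: [505.8, 182.0, 143.1]
ee_rot: [92.8, 89.6, 19.4]
force: [0.1, 1.0, 0.0]
gripper_width: 45.7
t 11.28 pos [505.8 182.  143.1] jaw 16.6 q6 1.9 q1 18.6 F [0.1 1.  0. ] w 45.7
 offset [ 3.8 88.8  0.4] rot [26.  -0.1 -0.4]
```

View pics/s9z.png

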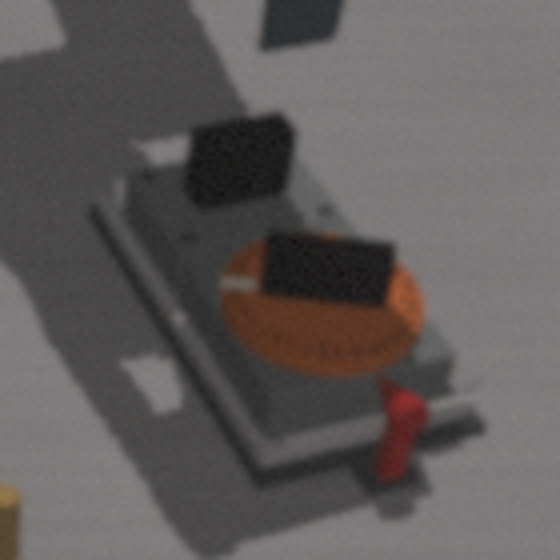

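View pics/wrist9.png

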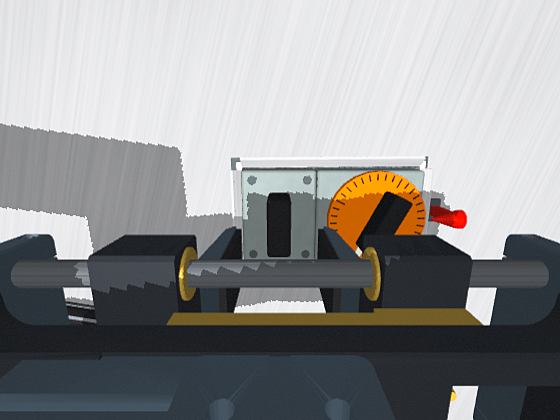

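The gauge is down inside the cradle, level, with the pointer facing the disc. The scene view shows the zero mark at about (238,283) in the crop. I'll move above the bar and measure its axis and angle.

```bash
python3 -m handwheel '{"gripper":[0.5,0.5,0.5,0.5,0.5],"offset":[[0,20,0],[0,45,0],[0,70,0],[0,85,0],[0,88,0]],"rot":[[6,0,0],[12,0,0],[18,0,0],[24,0,0],[26,0,0]]}' 40;python3 -m handwheel '{"gripper":[0.5,0.5],"offset":[[0,0,0],[0,0,0]],"rot":[[0,0,0],[0,0,0]]}' 40; python3 - <<'E'
from m5 import *
st=state();im=grab_frame('wrist')[:,:,::-1];cv2.imwrite('pics/w10.png',im)
go([590.3,206.5,140],-9.4,st)
c=cam('wrist',st)
t=grab_frame('top')[:,:,::-1];cv2.imwrite('pics/top10.png',t)
cv2.imwrite('pics/t10z.png',cv2.resize(t[150:290,105:225],None,fx=4,fy=4,interpolation=cv2.INTER_CUBIC))
E
```

```text
time_s: 11.85
ee_pos: [589.5, 206.7, 136.6]
ee_rot: [-63.1, 89.9, -162.8]
force: [-0.2, 0.1, -0.2]
gripper_width: 45.3
time_s: 12.02
ee_pos: [586.7, 205.9, 137.2]
ee_rot: [-63.4, 89.8, -162.7]
force: [-0.8, 0.7, 0.3]
gripper_width: 45.3
t 12.02 pos [586.7 205.9 137.2] jaw -9.3 q6 27.6 q1 18.3 F [-0.8  0.7  0.3] w 45.3
 offset [-2.8  3.4 -1.1] rot [0.1 0.1 0.2]
```

View pics/w10.png

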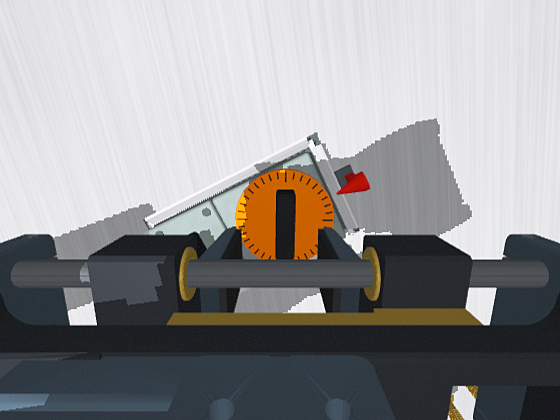

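View pics/t10z.png

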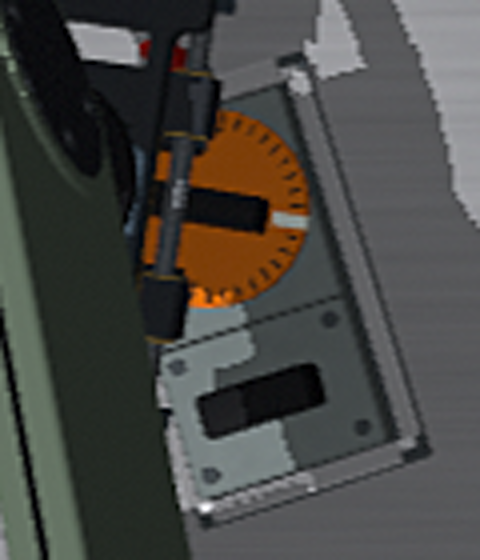

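In the wrist view the bar is parallel to the jaws, at column 285 against the jaw mid-line near 281, and the top of the disc is at row 168. I'll fit the disc axis from both views.

```bash
python3 - <<'E'
from m5 import *
T=cam('top');t=cv2.imread('pics/top10.png')
st=state();st['ee_pos']=np.array([586.7,205.9,137.2]);c=cam('wrist',st)
print('top',disc(T,t,48,(140,185,170,232)))
w=cv2.imread('pics/w10.png');print('wrist',disc(c,w,48,(225,345,160,240)))
cr=lambda u,v:(105+(u+.5)/4-.5,150+(v+.5)/4-.5)
z=plane(T,cr(308,222),48);print('zero outer',z)
a=plane(T,cr(260,213),76);b=plane(T,cr(160,200),76);print('bar dir',np.degrees(np.arctan2(*(a-b)[1::-1])))
print('grip top',plane(T,cr(262,400),77))
print('base corner R near',[plane(T,cr(*p),38) for p in [(388,440)]])
# 3 z check of base top: screws in top vs scene
S=cam('scene')
cs=lambda u,v:(300+(u+.5)/4-.5,150+(v+.5)/4-.5)
for p,q in[((330,319),(190,236)),((362,427),(148,175)),((178,367),(325,210))]: print('screw',tri((T,cr(*p)),(S,cs(*q))))
E
```

```text
top (array([588.5, 200.1,  40.1]), 100)
wrist (array([588.9, 210.9,  38.4]), 210)
zero outer [582.3 161.3  48. ]
bar dir -98.3488003279632
grip top [504.2 177.1  77. ]
base corner R near [array([483.6, 127.8,  38. ])]
screw (array([538.6, 152.2,  38.2]), [1.2, 1.2])
screw (array([489.6, 137.8,  37.9]), [1.7, 1.7])
screw (array([517.9, 221.2,  37. ]), [1.3, 1.3])
```

The three screws triangulate to z ≈ 37–38, so the base top is at 38 and the gauge is fully down. The gauge yaw is 16.5° and the disc axis is at about (590,205.5). The zero mark is at about -100°, so it needs roughly +116°.

```bash
python3 - <<'E'
from m5 import *
go([590.1,205.5,52],-9.5)
E
```

```text
t 12.12 pos [586.7 206.  138.3] jaw -9.3 q6 27.6 q1 18.3 F [-0.1 -0.6  0.1] w 45.4
 offset [86.3  3.6 -0.2] rot [0.2 0.1 0.1]
```

```bash
python3 -m handwheel '{"gripper":[0.55,0.55,0.55,0.55,0.55],"offset":[[15,3.6,0],[35,3.6,0],[52,3.6,0],[60,3.6,0],[60,3.6,0]],"rot":[[0,0,0],[0,0,0],[0,0,0],[0,0,0],[0,0,0]]}' 20; python3 -m handwheel '{"gripper":[0.55,0.55],"offset":[[0,0,0],[0,0,0]],"rot":[[0,0,0],[0,0,0]]}' 20; python3 - <<'E'
from m5 import *
go([590.1,205.5,52],-9.5)
cv2.imwrite('pics/w11.png',grab_frame('wrist')[:,:,::-1])
E
```

```text
time_s: 12.53
ee_pos: [589.4, 205.1, 77.4]
ee_rot: [-63.1, 89.7, -162.4]
force: [-0.1, -0.8, -0.5]
gripper_width: 41.3
time_s: 12.7
ee_pos: [592.0, 206.0, 80.6]
ee_rot: [119.2, 89.9, 19.8]
force: [0.5, 0.8, 0.1]
gripper_width: 41.0
t 12.70 pos [592.  206.   80.6] jaw -9.4 q6 27.5 q1 18.1 F [0.5 0.8 0.1] w 41.0
 offset [28.6 -1.9  0.8] rot [ 0.1 -0.1 -0.1]
```

View pics/w11.png

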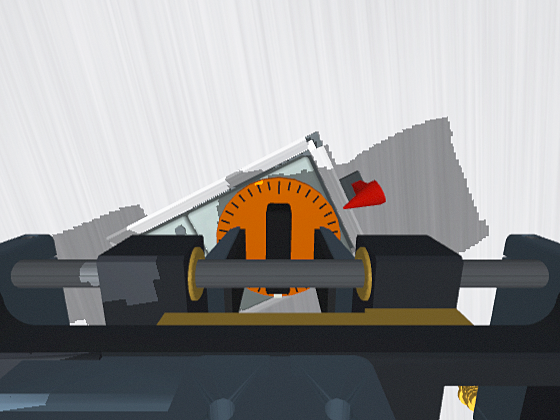

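The bar is centred between the jaws, at columns 268–292. I'll go down and close softly.

```bash
python3 -m handwheel '{"gripper":[0.55,0.55,0.55,0.55,0.55],"offset":[[8,0,0],[17,0,0],[25,0,0],[28,0,0],[28,0,0]],"rot":[[0,0,0],[0,0,0],[0,0,0],[0,0,0],[0,0,0]]}' 20; python3 -m handwheel '{"gripper":[0.9,0.9,0.9,0.9,0.9],"offset":[[0,0,0],[0,0,0],[0,0,0],[0,0,0],[0,0,0]],"rot":[[0,0,0],[0,0,0],[0,0,0],[0,0,0],[0,0,0]]}' 20;python3 -m handwheel '{"gripper":[0.9,0.9],"offset":[[0,0,0],[0,0,0]],"rot":[[0,0,0],[0,0,0]]}' 20; python3 - <<'E'
from m5 import *
go([590.1,205.5,52],106.6);print(state()['torque'])
E
```

```text
time_s: 13.17
ee_pos: [590.4, 205.4, 49.9]
ee_rot: [-63.3, 89.8, -162.7]
force: [-0.4, -1.1, -0.8]
gripper_width: 41.0
time_s: 13.58
ee_pos: [591.4, 205.8, 51.8]
ee_rot: [144.5, 90.0, 45.1]
force: [-0.9, 0.4, 1.6]
gripper_width: 16.0
time_s: 13.75
ee_pos: [591.4, 205.8, 51.8]
ee_rot: [138.5, 90.0, 39.1]
force: [-0.9, 0.3, 0.3]
gripper_width: 15.8
t 13.75 pos [591.4 205.8  51.8] jaw -9.4 q6 27.5 q1 18.1 F [-0.9  0.3  0.3] w 15.8
 offset [-0.2 -1.3  0.5] rot [-116.    0.   -0.]
[-0.1  0.2  0. ]
```

The bar is held (16 mm) with almost no side force. I'll turn -116° about tool x, anticlockwise from above, in steps.

```bash
python3 -m handwheel '{"gripper":[0.9,0.9,0.9,0.9,0.9],"offset":[[0,0,0],[0,0,0],[0,0,0],[0,0,0],[0,0,0]],"rot":[[-3,0,0],[-8,0,0],[-13,0,0],[-18,0,0],[-23,0,0]]}' 20; python3 -m handwheel '{"gripper":[0.9,0.9,0.9,0.9,0.9],"offset":[[0,0,0],[0,0,0],[0,0,0],[0,0,0],[0,0,0]],"rot":[[-5,0,0],[-10,0,0],[-15,0,0],[-20,0,0],[-25,0,0]]}' 20; python3 - <<'E'
from m5 import *
go([590.1,205.5,52],106.6);print(state()['torque'])
E
```

```text
time_s: 14.17
ee_pos: [590.6, 205.8, 51.8]
ee_rot: [-109.8, 89.9, 174.0]
force: [-3.7, -0.8, 4.1]
gripper_width: 15.8
time_s: 14.58
ee_pos: [589.9, 205.4, 51.8]
ee_rot: [-116.8, 89.8, -168.0]
force: [-4.6, -0.2, 5.1]
gripper_width: 16.0
t 14.58 pos [589.9 205.4  51.8] jaw 38.8 q6 -20.7 q1 18.1 F [-4.6 -0.2  5.1] w 16.0
 offset [-0.2  0.2  0.1] rot [-67.8  -0.2   0.1]
[-0.2  0.7 -0.1]
```

```bash
python3 -m handwheel '{"gripper":[0.9,0.9,0.9,0.9,0.9],"offset":[[0,0,0],[0,0,0],[0,0,0],[0,0,0],[0,0,0]],"rot":[[-5,0,0],[-10,0,0],[-15,0,0],[-20,0,0],[-25,0,0]]}' 20; python3 -m handwheel '{"gripper":[0.9,0.9,0.9,0.9,0.9],"offset":[[0,0,0],[0,0,0],[0,0,0],[0,0,0],[0,0,0]],"rot":[[-5,0,0],[-10,0,0],[-15,0,0],[-20,0,0],[-25,0,0]]}' 20; python3 - <<'E'
from m5 import *
go([590.1,205.5,52],106.6);print(state()['torque'])
E
```

```text
time_s: 15.0
ee_pos: [589.8, 205.0, 51.8]
ee_rot: [-133.0, 89.8, -159.2]
force: [-4.6, -2.8, 4.9]
gripper_width: 16.0
time_s: 15.42
ee_pos: [590.2, 204.9, 51.8]
ee_rot: [-148.1, 89.8, -149.2]
force: [-3.3, -3.4, 4.6]
gripper_width: 16.2
t 15.42 pos [590.2 204.9  51.8] jaw 88.9 q6 -70.7 q1 18.1 F [-3.3 -3.4  4.6] w 16.2
 offset [-0.2  0.6 -0.1] rot [-17.8  -0.1   0.1]
[-0.4  0.5 -0.1]
```

```bash
python3 -m handwheel '{"gripper":[0.9,0.9,0.9,0.9,0.9],"offset":[[0,0,0],[0,0,0],[0,0,0],[0,0,0],[0,0,0]],"rot":[[-5,0,0],[-10,0,0],[-15,0,0],[-17,0,0],[-17,0,0]]}' 20; python3 - <<'E'
from m5 import *
go([590.1,205.5,52],106.6);print(state()['torque'])
for n in ('top','scene','wrist'): cv2.imwrite(f'pics/{n}12.png',grab_frame(n)[:,:,::-1])
s=cv2.imread('pics/scene12.png');cv2.imwrite('pics/s12z.png',cv2.resize(s[170:290,310:430],None,fx=5,fy=5,interpolation=cv2.INTER_CUBIC))
E
```

```text
time_s: 15.83
ee_pos: [590.5, 204.8, 51.8]
ee_rot: [-154.8, 89.9, -139.2]
force: [-3.4, -3.2, 5.0]
gripper_width: 15.8
t 15.83 pos [590.5 204.8  51.8] jaw 105.7 q6 -87.5 q1 18.1 F [-3.4 -3.2  5. ] w 15.8
 offset [-0.2  0.8 -0.2] rot [-0.9 -0.1  0.1]
[-0.5  0.6  0. ]
```

View pics/s12z.png

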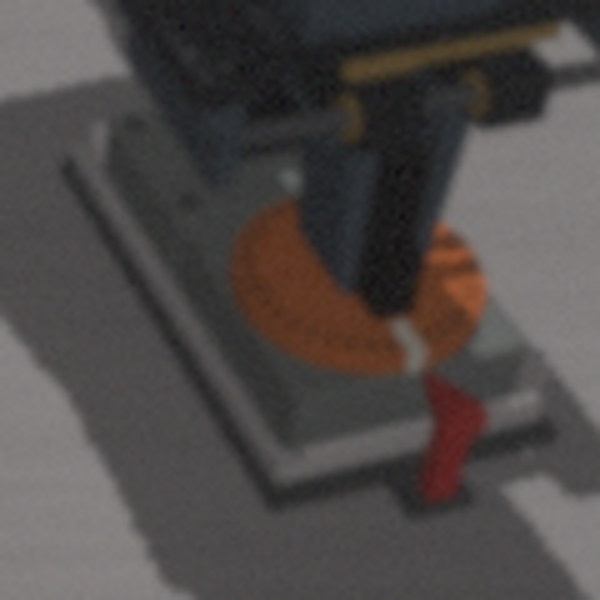

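View pics/wrist12.png

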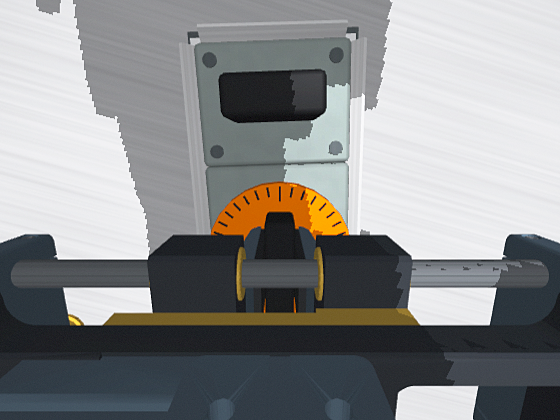

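The zero mark is close to the pointer tip; in the scene crop its outer end is near (412,368) and the tip near (430,380). I'll let go, rise, and measure from an unobstructed view.

```bash
python3 -m handwheel '{"gripper":[0.75,0.55,0.55,0.55,0.55],"offset":[[0,0,0],[0,0,0],[0,0,0],[0,0,0],[0,0,0]],"rot":[[0,0,0],[0,0,0],[0,0,0],[0,0,0],[0,0,0]]}' 20; python3 -m handwheel '{"gripper":[0.55,0.55,0.55,0.55,0.55],"offset":[[-10,0,0],[-30,0,0],[-55,0,0],[-80,0,0],[-95,0,0]],"rot":[[0,0,0],[0,0,0],[0,0,0],[0,0,0],[0,0,0]]}' 20; python3 - <<'E'
from m5 import *
go([500,-30,150],106)
E
```

```text
time_s: 16.4
ee_pos: [591.6, 205.9, 51.3]
ee_rot: [33.0, 90.0, 48.6]
force: [0.3, 0.1, 0.5]
gripper_width: 40.8
time_s: 16.82
ee_pos: [592.7, 206.2, 150.1]
ee_rot: [3.7, 89.7, 19.3]
force: [1.0, -0.0, -0.2]
gripper_width: 40.8
t 16.82 pos [592.7 206.2 150.1] jaw 105.6 q6 -87.5 q1 18.1 F [ 1.  -0.  -0.2] w 40.8
 offset [  -0.7 -202.6 -152.8] rot [-0.4  0.3 -0. ]
```

```bash
python3 -m handwheel '{"gripper":[0.55,0.55,0.55,0.55,0.55],"offset":[[0,-30,-20],[0,-65,-45],[0,-95,-70],[0,-125,-90],[0,-140,-100]],"rot":[[0,0,0],[0,0,0],[0,0,0],[0,0,0],[0,0,0]]}' 20; python3 -m handwheel '{"gripper":[0.55,0.55,0.55],"offset":[[0,-20,-15],[0,-40,-30],[0,-40,-30]],"rot":[[0,0,0],[0,0,0],[0,0,0]]}' 20; python3 - <<'E'
from m5 import *
go([591,205.5,150],106)
for n in ('top','scene'): cv2.imwrite(f'pics/{n}13.png',grab_frame(n)[:,:,::-1])
t=cv2.imread('pics/top13.png');cv2.imwrite('pics/t13z.png',cv2.resize(t[150:230,120:220],None,fx=7,fy=7,interpolation=cv2.INTER_CUBIC))
s=cv2.imread('pics/scene13.png');cv2.imwrite('pics/s13z.png',cv2.resize(s[170:290,310:430],None,fx=5,fy=5,interpolation=cv2.INTER_CUBIC))
E
```

```text
time_s: 17.23
ee_pos: [531.0, 40.9, 147.3]
ee_rot: [-118.8, 89.9, -103.3]
force: [-0.6, 0.8, 0.4]
gripper_width: 40.6
time_s: 17.48
ee_pos: [513.0, -5.7, 147.3]
ee_rot: [-122.5, 89.9, -107.0]
force: [-0.0, 0.4, 0.1]
gripper_width: 40.9
t 17.48 pos [513.   -5.7 147.3] jaw 105.4 q6 -107.3 q1 -1.9 F [-0.   0.4  0.1] w 40.9
 offset [ -3.1 182.9 131.4] rot [-0.6 -0.1  0.1]
```

View pics/t13z.png

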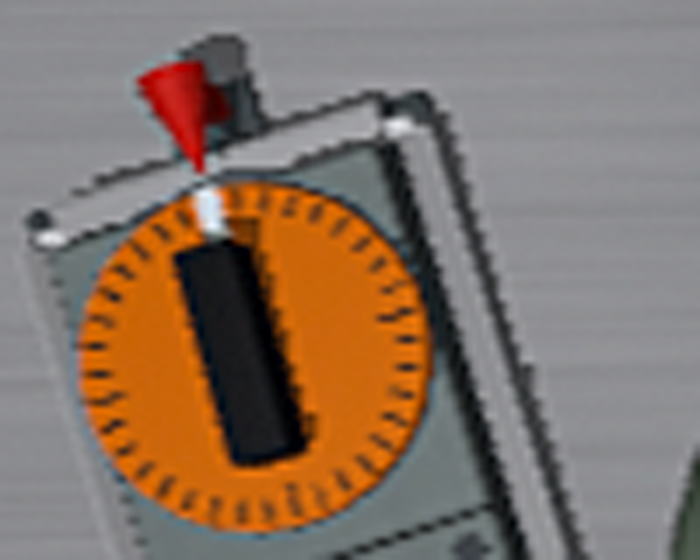

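View pics/s13z.png

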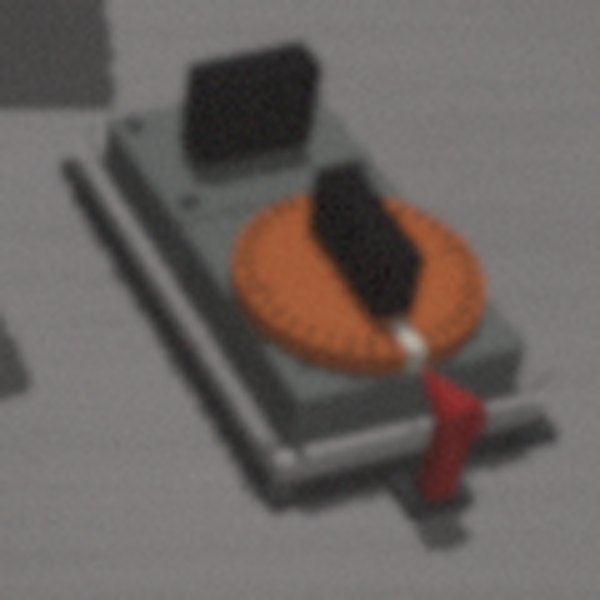

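The top view shows the white mark at crop (208,190)–(215,235), just below the pointer tip at (202,172), so I'll compute the residual angle.

```bash
cat > ang.py <<'E'
import sys
from m5 import *
f=sys.argv[1];T=cam('top');t=cv2.imread(f'pics/top{f}.png')
roi=(125,190,172,232)
d,N=disc(T,t,48,roi);print('disc',d,N)
h=cv2.cvtColor(t,cv2.COLOR_BGR2HSV)
e=np.array([proj(T,[d[0]+45*np.cos(a),d[1]+45*np.sin(a),48]) for a in np.linspace(0,6.283,60)]).astype(np.int32)
m=np.zeros(t.shape[:2],np.uint8);cv2.fillPoly(m,[e],1);m=cv2.erode(m,np.ones((2,2)))
w=(m>0)&(h[...,1]<110)&(h[...,2]>120)
b,l=blobs(w,5);print(b)
i=1+int(np.argmax([x[0] for x in b]));ys,xs=np.nonzero(l==i)
wt=np.array([255-h[y,x,1] for y,x in zip(ys,xs)],float)
uv=(np.average(xs,weights=wt),np.average(ys,weights=wt));P=plane(T,uv,48)[:2]
za=np.degrees(np.arctan2(*(P-d[:2])[::-1]))
r=((h[...,0]<6)|(h[...,0]>174))&(h[...,1]>150);r[:, :135]=0;r[:,160:]=0;r[:150]=0;r[185:]=0
ys,xs=np.nonzero(r);k=ys>=ys.max()-1;print('tip px',xs[k].mean(),ys.max())
tip=plane(T,(xs[k].mean(),ys.max()+.5),44)[:2]
pa=np.degrees(np.arctan2(*(tip-d[:2])[::-1]))
print('mark',P,za,np.linalg.norm(P-d[:2]),'tip',tip,pa,np.linalg.norm(tip-d[:2]),'need',pa-za)
E
python3 ang.py 13; python3 - <<'E'
from m5 import *
T=cam('top');S=cam('scene');d=None
t=lambda u,v:(120+(u+.5)/7-.5,150+(v+.5)/7-.5);s=lambda u,v:(310+(u+.5)/5-.5,170+(v+.5)/5-.5)
tip=tri((T,t(202,173)),(S,s(426,372)));z=tri((T,t(208,188)),(S,s(414,362)));zi=tri((T,t(215,236)),(S,s(396,325)))
print(tip,z,zi)
a,b=plane(T,t(208,188),48),plane(T,t(215,236),48);print(np.degrees(np.arctan2(*(a-b)[1::-1])))
bar=[plane(T,t(*p),76) for p in [(212,248),(265,450)]];e=bar[0]-bar[1];print('bar',np.degrees(np.arctan2(e[1],e[0])))
E
```

```text
disc [591.5 207.1  44.2] 129
[(np.int32(25), array([149.7, 179.9]), array([148, 177,   5,   7], dtype=int32))]
tip px 152.0 184
mark [628.6 218.3] 16.827449031481766 38.768767579137645 tip [620.7 215.1] 15.377939803374383 30.209867830047603 need -1.4495092281073827
(array([639.4, 221. ,  41.6]), [0.9, 0.9]) (array([635.2, 218.4,  42.5]), [1.8, 1.8]) (array([622.2, 214.7,  48. ]), [2.5, 2.5])
7.8525972398834645
bar 14.218779358793471
```

Estimates lie within about ±1° of aligned. I'll take one closer wrist view to settle it.

```bash
python3 - <<'E'
from m5 import *
go([658,226,185],106)
E
```

```text
t 17.58 pos [514.8  -3.1 147.3] jaw 105.5 q6 -107.2 q1 -1.6 F [-0.5  0.2 -0.3] w 41.3
 offset [-37.4 182.5 199.2] rot [-0.5  0.1 -0. ]
```

```bash
python3 -m handwheel '{"gripper":[0.3,0.3,0.3,0.3,0.3],"offset":[[-15,15,20],[-30,40,45],[-37,68,75],[-37,95,105],[-37,122,133]],"rot":[[0,0,0],[0,0,0],[0,0,0],[0,0,0],[0,0,0]]}' 20; python3 -m handwheel '{"gripper":[0.3,0.3,0.3,0.3,0.3],"offset":[[0,25,28],[0,48,54],[0,60,66],[0,60,66],[0,60,66]],"rot":[[0,0,0],[0,0,0],[0,0,0],[0,0,0],[0,0,0]]}' 20;python3 -m handwheel '{"gripper":[0.3,0.3,0.3],"offset":[[0,0,0],[0,0,0],[0,0,0]],"rot":[[0,0,0],[0,0,0],[0,0,0]]}' 20; python3 - <<'E'
from m5 import *
st=state();im=grab_frame('wrist')[:,:,::-1];cv2.imwrite('pics/w14.png',im)
go([658,226,185],106,st);np.save('st14.npy',np.r_[st['ee_pos'],st['ee_rot']])
E
```

```text
time_s: 18.0
ee_pos: [611.5, 154.0, 184.8]
ee_rot: [6.3, 89.8, 21.9]
force: [-0.2, -0.3, 0.7]
gripper_width: 63.4
time_s: 18.42
ee_pos: [657.1, 228.0, 182.8]
ee_rot: [-173.1, 89.9, -157.4]
force: [0.5, 0.2, -0.8]
gripper_width: 64.0
time_s: 18.67
ee_pos: [656.9, 225.2, 184.0]
ee_rot: [-13.8, 90.0, 1.7]
force: [0.5, 0.6, -0.5]
gripper_width: 63.3
t 18.67 pos [656.9 225.2 184. ] jaw 105.5 q6 -87.6 q1 18.0 F [ 0.5  0.6 -0.5] w 63.3
 offset [-1.   0.5  1.3] rot [-0.5  0.   0. ]
```

View pics/w14.png

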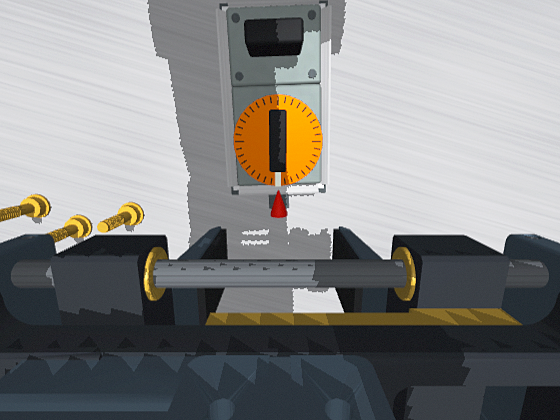

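```bash
python3 - <<'E'
from m5 import *
q=np.load('st14.npy');c=cam('wrist',dict(ee_pos=q[:3],ee_rot=q[3:]))
w=cv2.imread('pics/w14.png');d,N=disc(c,w,48,(225,330,85,188));print(d,N,proj(c,[d[0],d[1],48]))
cv2.imwrite('pics/w14z.png',cv2.resize(w[85:220,225:335],None,fx=5,fy=5,interpolation=cv2.INTER_CUBIC)[:675])
cv2.imwrite('pics/w14z.png',cv2.resize(w[140:220,225:335],None,fx=7,fy=7,interpolation=cv2.INTER_CUBIC))
h=cv2.cvtColor(w,cv2.COLOR_BGR2HSV)
r=((h[...,0]<5)|(h[...,0]>174))&(h[...,1]>170);r[:186]=0;r[225:]=0;r[:,:260]=0;r[:,300:]=0
ys,xs=np.nonzero(r)
for y in range(ys.min(),ys.min()+6): print(y,xs[ys==y].mean(),(ys==y).sum())
E
```

```text
[593.1 204.7  44.2] 252 [277.6 141.2]
191 278.0 1
192 278.0 3
193 278.0 3
194 278.0 3
195 278.0 5
196 278.0 5
```

View pics/w14z.png

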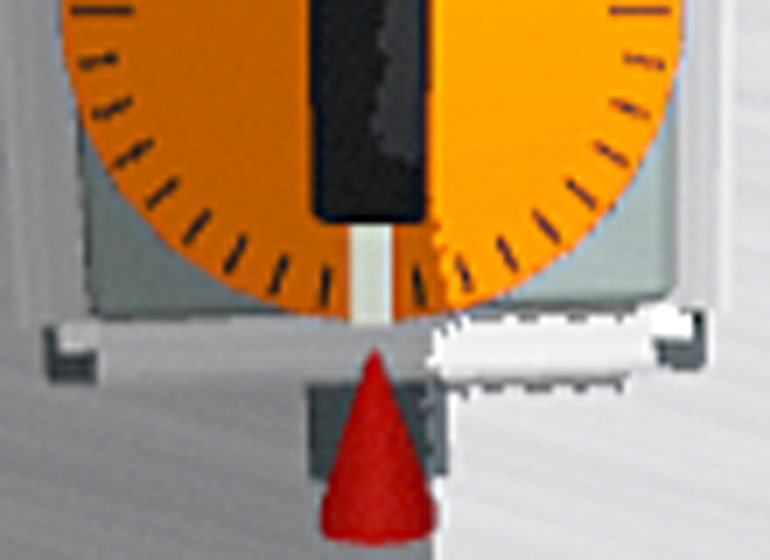

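The close wrist view shows the mark's centre at column 371 of the 7x crop and the tip at 375, about 0.5 mm or 0.6° apart. The mark stands opposite the tip. One last check that the gauge is still down, and that the bystanders haven't moved.

```bash
python3 - <<'E'
from m5 import *
T=cam('top');S=cam('scene');t=cv2.imread('pics/top13.png')
cv2.imwrite('pics/t13y.png',cv2.resize(t[190:290,120:220],None,fx=6,fy=6,interpolation=cv2.INTER_CUBIC))
a=cv2.imread('pics/top0.png').astype(int)
hs=[cv2.cvtColor(i.astype(np.uint8),cv2.COLOR_BGR2HSV) for i in(a,t)]
for h in hs:
    m=(h[...,0]>15)&(h[...,0]<30)&(h[...,1]>140)&(h[...,2]>90);m[:90]=0;m[145:]=0;m[:,:220]=0;m[:,320:]=0
    print([x[1] for x in blobs(m,30)[0]])
    k=(h[...,2]<45);k[:300]=0;k[370:]=0;k[:,:255]=0;k[:,290:]=0
    print('driver',[x[1] for x in blobs(k,100)[0]])
go([658,226,185],106)
E
```

```text
[array([270.6, 113.2]), array([298.3, 119.2]), array([239.5, 131.4])]
driver [array([271.3, 333.3])]
[array([270.6, 113.2]), array([298.3, 119.3]), array([239.5, 131.4])]
driver [array([271.4, 333.5])]
t 18.72 pos [657.  225.2 184. ] jaw 105.5 q6 -87.6 q1 18.0 F [-0.6  0.4 -0.1] w 63.8
 offset [-1.   0.5  1.1] rot [-0.5  0.  -0. ]
```

View pics/t13y.png

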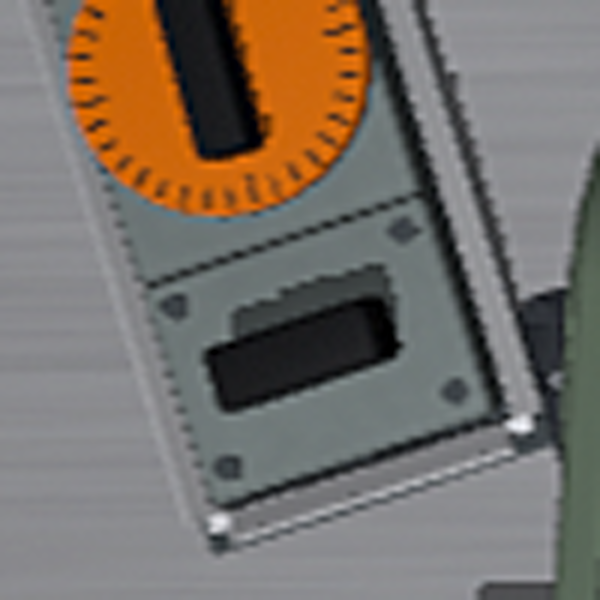

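```bash
python3 - <<'E'
from m5 import *
T=cam('top');S=cam('scene')
t=lambda u,v:(120+(u+.5)/6-.5,190+(v+.5)/6-.5);s=lambda u,v:(310+(u+.5)/5-.5,170+(v+.5)/5-.5)
for p,q in[((403,230),(190,202)),((456,390),(135,127))]: print(tri((T,t(*p)),(S,s(*q))))
job_done()
E
```

```text
(array([541.2, 153. ,  36.9]), [1.2, 1.2])
(array([492.7, 137.4,  36.2]), [1.5, 1.5])
the job is handed in; nothing more can be done
```

The gauge is down in the cradle, its zero mark stands opposite the pointer tip, and the job was handed in at about 18.7 s of the 72 s allowed.

- **Placing:** I lifted the gauge by its carrying grip and lowered it into the cradle. It first caught one side wall with about 12 N, so I raised it 4 mm and shifted it 2.2 mm. It then slid down freely, touching the floor at the expected height.
- **Turning:** I turned the disc by its bar about +115° in one hold, with side forces of about 5 N. I then let go and moved clear.

Last checks:
- **Seating:** two of the base's screws measured at 36–37 mm high, where 38 is expected when fully down. That is within the cameras' 2 mm accuracy. Before turning, three of them gave 37–38 mm.
- **Zero mark:** the close wrist view puts it about 0.6° (0.5 mm) from the pointer tip. The other estimates disagreed slightly: the top view's parallax-corrected figure was within 0.5° the other way, and the jaw angle put it about 0.8° off. I left it there. One automatic top-view reading (1.4°) had picked up the wrong spot for the tip, so I discarded it. A rough hand reading of the bar's direction in the top view came out about 2° low.
- **Bystanders:** the bolts and the nut driver were within about 0.2 pixel of where they started.
- **Robot:** it was touching nothing at the end.

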